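# Clamp the stepped jewellery riser

### The arm

A 7-joint arm with a two-finger parallel gripper is mounted at the origin on the work surface. World frame = base frame: x ahead of the robot, y to its left, z up, the work surface at z = 0. Lengths are in mm, angles in rad, forces in N, time in s.
With the tool pointing down it reaches from about 425 to 800 mm from the base axis. Payload 8.3 kg.
Tool frame: the origin (TCP) lies on the mounting face of the last link; the fingertips stand 173 mm ahead of it and the grasp point (between the pads) lies 155 mm ahead of it; y points along the fingers, z is the direction in which the jaws open and shut, and the axes are right-handed (so a half turn about y gives the same grasp; the last joint's range is limited). The gripper opens to 85 mm and grips with 20 to 120 N. Pads are 22 mm wide; open, the fingers measure 114 mm over their backs; the gripper's body (76 mm by 85 mm) begins 54 mm behind the grasp point. The pads swing forward as they close: fully open they stand 13 mm farther back than shut.
Start: joints at [-1.208, 0.383, 0.016, 1.37, -0.006, 1.388, -0.046], TCP at [258.117, 569.202, 404.679] pointing down, gripper open.
Joint ranges: [-2.95, 2.95], [-0.25, 2.06], [-1.52, 1.56], [0.18, 2.33], [-1.44, 4.58], [0.02, 2.06], [-3.01, 3.01]. Speed limits (rad/s): [2.39, 2.39, 3.01, 3.01, 3.14, 3.14, 3.14].

### API

Orientations are given as [roll, pitch, yaw] about the fixed x, y, z axes, in that order (R = Rz(yaw) Ry(pitch) Rx(roll)).
In Python, from cell import manip gives the robot as it stands.
- The arm moves only by the tool play_rows, never from a script. Its arguments are lists of equal length, an entry for each row: "translation": the shift along the tool's x, y, z in m, a list of three; "rot": the turn, a rotation vector about the tool's x, y, z in degrees, a list of three; "fingers": the finger opening in m, from 0 to 0.0854. In form: {"translation": [[x, y, z], ...], "rot": [[wx, wy, wz], ...], "fingers": [fingers, ...]}. A call has 1 to 20 rows; each row shifts and turns the pose as measured when the row begins, along the tool's axes as they then stand; what a row does not reach is not made up. A row lasts 1/12 s, in which the tool goes at most 41.7 mm and 7.16 degrees, less where a joint would pass 70% of its speed; a pose out of reach is approached as far as the arm can. A call is refused whole if a number of a shift passes 0.0417 or a number of a turn 7.16, either way. A call with a gripper value outside its range is refused whole. The fingers move at their own pace and stop on an object; "newtons" is the grip in N (left out, the last holds). Time passes only in rows, so rows that do not move let the fingers close. It gives the time, the measured TCP pose, the force and the opening at its end, in the units of the state.
- manip.get_obs(): the state, without advancing time (a new reading comes with each control period).
- manip.grab_frame(name): name is "side" or "top" or "wrist"; returns the picture (480x640x3 uint8, red, green, blue); there is no depth.
- manip.camera_model(name): a dict with "intrinsics" (3x3 intrinsics, pixels), "pose" (4x4, takes a point from camera to world coordinates). Camera axes: x right, y down, z forward; pixel columns grow to the right and rows downward; lengths in mm; the calibration is good to about 2 mm. A picture is of the moment at which its call begins: read the wrist's pose just before it. camera_model takes no time and is no camera call; for the wrist camera it gives the pose at the moment of the call.
- manip.job_done(): hands the job in, once; it reports no verdict.
The state is a dict: "time": time; "joints": joint angles; "joint_velocities": joint speeds; "joint_efforts": joint torques, N m; "tool_pos": TCP position; "eef_rot": TCP orientation; "contact_force": force on the tool from outside, world axes, zero at the start; "moment": the same for the moment, N m; "width": opening from 0.0 (shut) to 1.0 (fully open).
Only numpy, scipy, OpenCV 4.12 (cv2) and the standard library are available. Lean on these libraries where they do the work, as an engineer would, in place of code of your own. Each camera call takes 0.05 s, during which the arm holds its last target.

### The job

This stepped jewellery riser has come apart and is being glued together again. Stand the loose low step upright on the plywood board, snug in line beside the tall step, in the space between it and the clamp's moving jaw, and let go of it. Then pump the clamp's trigger against its handle, squeezing and letting it spring back, stroke by stroke, until the jaw presses the two steps firmly together, but stop before it crushes the wood; move the jaw only with the trigger, leave the other things on the counter alone, and finish with the trigger still held squeezed in your grip so that the pressure stays on.

Things in the scene. Friction and masses are not known exactly. Their poses are not given: they have to be found in the camera images.
- board: Plywood glue-up board on the counter, fixed, with a one-hand bar clamp screwed flat on it. Origin: counter level, under the clamp's bar. Board frame in mm: board x -125..115, y -85..165, top z 12; steel bar along y, x -14..10; jaws reach to x +102, handle and trigger to -x; housing x -30..34, y -55..10; clamp z 16..51; handle (fixed black grip) x -118..-18, y -50..-32, z 18..48.
- fixed_pad (a point): Centre of the face of the fixed jaw's rubber pad (50 mm wide along x, 32 mm high), 34 mm above the counter, at x 75, y 15 mm of the board frame; the face looks to the board's +y. Its axes are the board's.
- jaw_pad: Black rubber cushion pad of the moving jaw, 50 mm (x) wide, 32 mm (z) high; origin at the centre of its pressing face, which looks to the board's -y, towards the fixed pad; 34 mm above the counter. The jaw behind it begins 14 mm from this face and is 26 mm thick. Axes are the board's. The cushion is soft: it gives 1 mm for every 4 N and is quite flat at 20 mm.
- bar (a joint): Travel of bar and moving jaw, m: 0 fully out, grows as the jaw closes to board -y; starts 0 to 0.010. At value q the unpressed jaw_pad face stands at board y = 0.113 - q; its real y less that is the cushion's squash. The bar has 5 mm ratchet teeth: it cannot go back, except that under load it slips back by up to one tooth when the trigger is let go.
- trigger: Black lever 82 mm long, 9 mm thick, 24 mm high (z 21..45), beside the handle on its board +y side. It turns by 0.236 rad about a pin at board x 22, y -12 mm; origin on that pin, 33 mm above the counter. Sprung out, its axes are the board's; squeezing turns it counterclockwise from above until it lies along the handle, 3 mm off it.
- trigger_face (a point): Point on the trigger's outer (+y) face where to squeeze it, 33 mm above the counter: board x -78, y +2 mm sprung out, y -20 squeezed. A squeeze by 19 mm or more draws the bar on by one 5 mm tooth (up to 8 mm the first time); it must spring right out again to take the next. Its own spring takes 3 N (out) to 6 N (squeezed); force beyond that comes out at the jaw about 3 times.
- handle_face (a point): Point on the outer (-y) face of the fixed handle opposite the trigger_face, 33 mm above the counter, board x -78, y -50 mm. Over handle and trigger it measures 52 mm sprung out, 30 mm squeezed.
- tall_step: Tall step of the riser: loose wooden block with velvet top, 50 (x) x 40 (y) x 62 mm high, standing on the board 1 to 4 mm off the fixed pad, its x along the board's x. Origin at the centre of its underside.
- low_step: Low step: loose wooden block with velvet top, 50 (x) x 30 (y) x 40 mm high, about 60 g, at first standing apart on the counter. Origin: centre of its underside. Its place is at the tall step's board +y side, 50 mm faces together; the space there is 14 to 27 mm longer than the block. More than 60 N from the jaw would crush it; 20 to 40 N is a good glue pressure.
- ring_box: Bystander: closed maroon ring box with a gold line, 56 x 56 x 43 mm, standing on the counter. Origin at the centre of its underside.
- glue_bottle: Bystander: white glue bottle 44 mm across, 115 mm high, upright. Origin at the centre of its underside.
- bangle_stand: Bystander: bangle stand, a maroon roll on a 120 x 100 mm wooden foot, 113 mm high, fixed. Origin at the centre of its underside.
Mind the look-alikes: they are no part of the job. Leave any blue look-alike of the low_step alone.

How it is judged:
By the outcome, as a careful person would: the job done as asked, in the order asked, and still so for the second after the job is handed in, while the arm keeps its last pose, push and grip.
It also fails if it takes over 59 s, if anything falls off the work surface, if the arm or the gripper's body presses on something with over 40 N, if the wrist force passes 120 N, or if a joint passes its speed limit or range.

## Working session

There is one attempt and no reset: what is moved stays moved. The work goes in short steps, Python scripts to look and compute and a tool call to move; the robot and the scene stay as the last step left them, time stands still between calls to the robot, and variables do not carry over. Pictures are saved under pics/ and viewed, and the job is handed in when it is done.

Besides the shell and the picture viewer there is one more tool, called after "Call:" by a JSON object that holds its "method" and its "body", one argument or row to a line. play_rows: Moves the arm, as the interface text tells. Its arguments: {"type":"object","properties":{"translation":{"type":"array"},"rot":{"type":"array"},"fingers":{"type":"array"},"newtons":{"type":"number"}},"required":["translation","rot","fingers"]}

```bash
ls; mkdir -p pics
python3 - <<'E'
from cell import manip
import cv2
print(manip.get_obs())
for n in ("side","top","wrist"):
    m=manip.camera_model(n); print(n,m)
    cv2.imwrite(f"pics/{n}0.png",cv2.cvtColor(manip.grab_frame(n),cv2.COLOR_RGB2BGR))
E
```

```text
pics
{'time': 0.0, 'joints': array([-1.20789034,  0.3842016 ,  0.01638222,  1.37116616, -0.00630773,
        1.38819002, -0.04648051]), 'joint_velocities': array([ 0.00044408,  0.00103042,  0.00164061,  0.00120198,  0.00010164,
        0.00080676, -0.00037676]), 'joint_efforts': array([-7.88496218e-04, -6.27578616e+01,  8.43874253e-01, -3.71824944e+01,
        1.65272551e-02,  1.39101490e-02, -3.14599674e-05]), 'tool_pos': array([258.05342444, 569.05118955, 403.69595394]), 'eef_rot': array([-1.57271205e+00, -2.85237004e-05, -4.25731851e-01]), 'contact_force': array([0.17670646, 0.32227485, 0.13665771]), 'moment': array([-0.06178811,  0.02097145,  0.0094021 ]), 'width': 1.0026200134947845}
side {'intrinsics': array([[448.81825089,   0.        , 319.63826502],
       [  0.        , 448.81825089, 233.28878097],
       [  0.        ,   0.        ,   1.        ]]), 'pose': array([[ 7.47771778e-01, -3.82442069e-01,  5.42748037e-01,
         1.12727152e+02],
       [-6.63696318e-01, -4.53405776e-01,  5.94920499e-01,
        -5.46548910e+02],
       [ 1.85624683e-02, -8.05084633e-01, -5.9286
[... 472 characters left out ...]
],
       [ 6.65632406e-03, -9.39658318e-02, -9.95553171e-01,
         1.08974698e+03],
       [ 0.00000000e+00,  0.00000000e+00,  0.00000000e+00,
         1.00000000e+00]])}
wrist {'intrinsics': array([[338.29587902,   0.        , 318.08483172],
       [  0.        , 338.29587902, 232.56376962],
       [  0.        ,   0.        ,   1.        ]]), 'pose': array([[ 4.13480793e-01,  8.66646957e-01,  2.79207244e-01,
         1.86625795e+02],
       [ 9.10509485e-01, -3.92726453e-01, -1.29377009e-01,
         6.03130048e+02],
       [-2.47212085e-03,  3.07715753e-01, -9.51475120e-01,
         3.74054862e+02],
       [ 0.00000000e+00,  0.00000000e+00,  0.00000000e+00,
         1.00000000e+00]])}
```

View pics/top0.png

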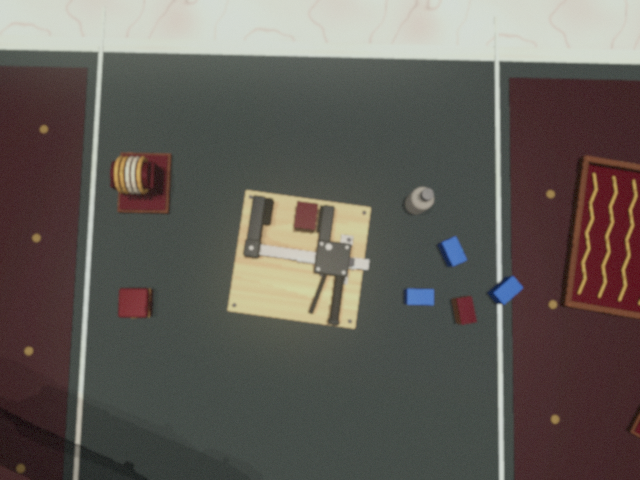

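View pics/side0.png

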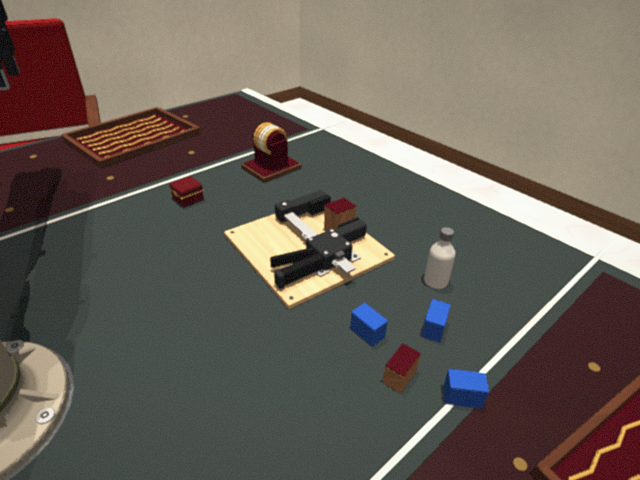

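View pics/wrist0.png

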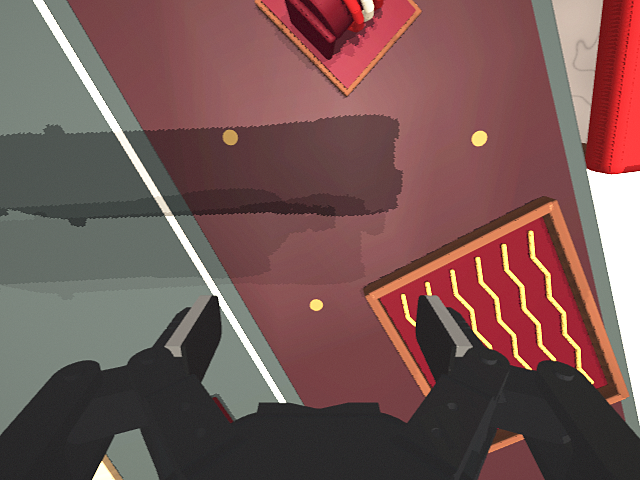

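The top view shows the board at about (300,260), with jaws towards world +x. The low step (maroon) is at about (464,309) among the blue look-alikes, and the tall step is at (306,216).

Run:
```python
import cv2
im=cv2.imread("pics/top0.png")
cv2.imwrite("pics/top0_board.png",cv2.resize(im[180:335,220:380],None,fx=5,fy=5,interpolation=cv2.INTER_CUBIC)[:, :800])
cv2.imwrite("pics/top0_low.png",cv2.resize(im[280:340,395:535],None,fx=5.7,fy=5.7,interpolation=cv2.INTER_CUBIC))
im=cv2.imread("pics/side0.png")
cv2.imwrite("pics/side0_low.png",cv2.resize(im[290:420,340:500],None,fx=4.5,fy=4.5,interpolation=cv2.INTER_CUBIC))
```

```text
(no output)
```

View pics/top0_board.png

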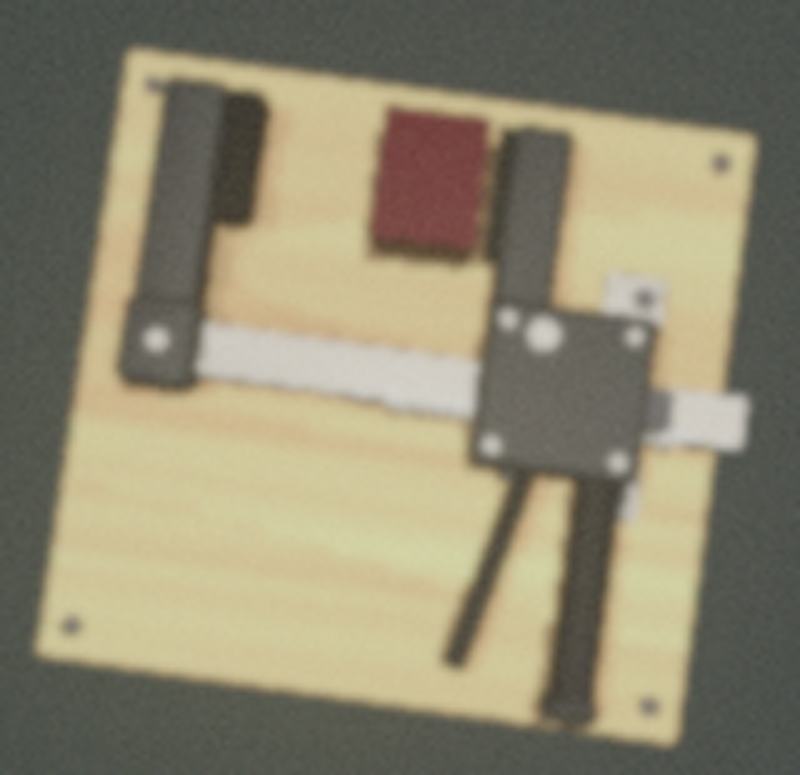

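View pics/top0_low.png

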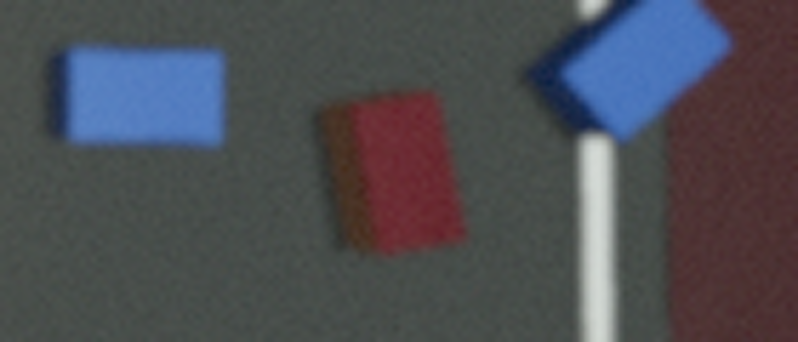

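View pics/side0_low.png

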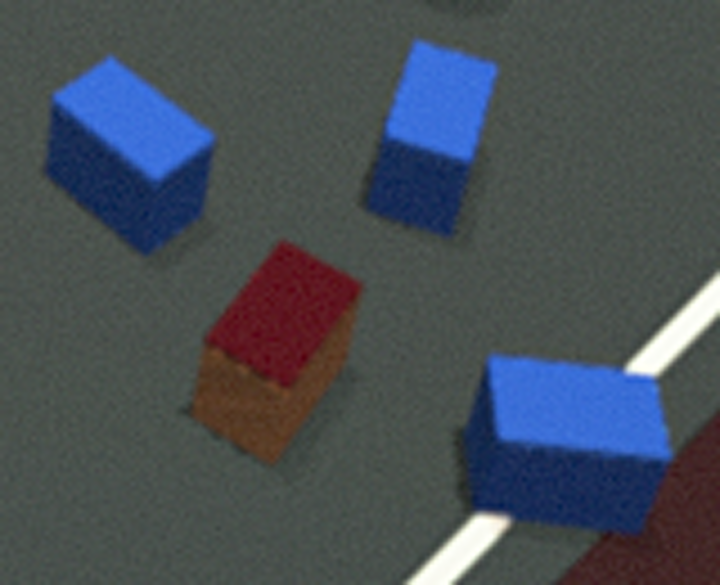

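```bash
cat > h.py <<'E'
import numpy as np, cv2
from cell import manip
def ray(name,uv,z,M=None):
    m=M or manip.camera_model(name); K=np.array(m["intrinsics"]);P=np.array(m["pose"])
    d=P[:3,:3]@np.linalg.solve(K,[uv[0],uv[1],1.]); c=P[:3,3]
    return c+d*(z-c[2])/d[2]
def unc(u,s,off): return ((u[0]+.5)/s-.5+off[0],(u[1]+.5)/s-.5+off[1])
def fit2(A,B): # B = R A + t
    A=np.array(A,float);B=np.array(B,float);a=A-A.mean(0);b=B-B.mean(0)
    th=np.arctan2((a[:,0]*b[:,1]-a[:,1]*b[:,0]).sum(),(a*b).sum())
    R=np.array([[np.cos(th),-np.sin(th)],[np.sin(th),np.cos(th)]]);t=B.mean(0)-R@A.mean(0)
    return th,t,B-(A@R.T+t)
E
python3 - <<'E'
from h import *
tb=lambda u,z: ray("top",unc(u,5,(220,180)),z)[:2]
B=[tb(u,12) for u in [(125,47),(757,135),(680,748),(35,657)]]
th,t,r=fit2([(115,165),(115,-85),(-125,-85),(-125,165)],B); print("board",th,t,r.round(1).tolist())
R=np.array([[np.cos(th),-np.sin(th)],[np.sin(th),np.cos(th)]])
inb=lambda p:(R.T@(p-t)).round(1)
for n,u,z in [("tall",(387,107),62),("tall",(488,118),62),("tall",(475,251),62),("tall",(374,242),62),("jaw",(268,100),50),("jaw",(250,225),50),("trig",(455,663),45),("handle",(570,720),48),("fixpad",(490,258),50)]: print(n,inb(tb(u,z)))
tl=lambda u: ray("top",unc(u,5.7,(395,280)),40)[:2]
T=[tl(u) for u in [(352,105),(437,90),(468,240),(382,255)]]
th2,t2,r=fit2([(25,15),(25,-15),(-25,-15),(-25,15)],T); print("low top",th2,t2,r.round(1).tolist())
sl=lambda u: ray("side",unc(u,4.5,(340,290)),40)[:2]
T=[sl(u) for u in [(285,240),(362,287),(288,388),(205,342)]]
print(np.array(T).round(1).tolist())
th2,t2,r=fit2([(25,15),(25,-15),(-25,-15),(-25,15)],T); print("low side",th2,t2,r.round(1).tolist())
o=manip.get_obs()
from scipy.spatial.transform import Rotation as Ro
print(Ro.from_euler('xyz',o['eef_rot']).as_matrix().round(3))
E
```

```text
board -0.11526446175348028 [569.99009424 -49.08851936] [[1.2, 1.2], [0.3, -0.7], [-1.2, -1.2], [-0.3, 0.6]]
tall [98.3 58.2]
tall [99.4 19.9]
tall [48.8 18. ]
tall [47.  55.9]
jaw [ 96.7 104. ]
jaw [ 48.4 103.9]
trig [-104.5    4.4]
handle [-119.5  -41. ]
fixpad [48.3 12.1]
low top 0.1966504862253115 [ 477.10496409 -327.13507929] [[0.2, -0.5], [-0.1, 0.6], [-0.3, 0.4], [0.1, -0.5]]
[[495.2, -311.8], [499.1, -339.8], [452.3, -348.9], [445.9, -321.4]]
low side 0.18947391758467236 [ 473.11522933 -330.48338966] [[0.4, -0.7], [-1.4, 0.7], [0.9, 1.1], [0.1, -1.0]]
[[ 0.911 -0.001  0.413]
 [-0.413 -0.001  0.911]
 [-0.    -1.    -0.002]]
```

```bash
cat >> h.py <<'E'
from scipy.spatial.transform import Rotation as Ro
import json
def cur():
    o=manip.get_obs(); return np.array(o["tool_pos"]),Ro.from_euler('xyz',o["eef_rot"]),o
def down(yaw): return Ro.from_euler('xyz',[-np.pi/2,0,yaw])
def plan(poses,start=None,nd=4):
    """poses: list of (pos mm, yaw); chained from start; prints rounded rows"""
    p,R=(cur()[:2] if start is None else start); T=[];W=[]
    for q,y in poses:
        q=np.array(q,float); R2=y if isinstance(y,Ro) else down(y)
        d=np.round(R.as_matrix().T@(q-p)/1000,nd); w=np.round(np.degrees((R.inv()*R2).as_rotvec()),2)
        T.append(d.tolist());W.append(w.tolist()); p=p+R.as_matrix()@d*1000; R=R*Ro.from_rotvec(np.radians(w))
    print(json.dumps({"translation":T,"rot":W})); print("end",p.round(1),R.as_euler('xyz').round(4), "max",np.abs(T).max(),np.abs(W).max())
def lin(a,b,ya,yb,n): return [(np.array(a)+(np.array(b)-a)*k/n, ya+(yb-ya)*k/n) for k in range(1,n+1)]
E
python3 - <<'E'
from h import *
p,R,o=cur()
r0=np.hypot(p[0],p[1]);f0=np.arctan2(p[1],p[0]);f1=np.arctan2(-329,475);r1=np.hypot(475,329);y0=o['eef_rot'][2]
N=28;P=[]
for k in range(1,21):
    s=k/N;f=f0+(f1-f0)*s;r=r0+(r1-r0)*s;P.append(((r*np.cos(f),r*np.sin(f),p[2]+(330-p[2])*s),y0+(-1.378-y0)*s))
plan(P,nd=3)
E
```

```text
{"translation": [[0.039, 0.003, -0.003], [0.039, 0.002, -0.004], [0.038, 0.003, -0.005], [0.038, 0.003, -0.006], [0.038, 0.002, -0.007], [0.038, 0.003, -0.009], [0.037, 0.002, -0.009], [0.037, 0.003, -0.01], [0.037, 0.003, -0.012], [0.036, 0.002, -0.012], [0.035, 0.003, -0.014], [0.035, 0.003, -0.014], [0.035, 0.002, -0.015], [0.034, 0.003, -0.017], [0.033, 0.003, -0.017], [0.033, 0.002, -0.018], [0.032, 0.003, -0.019], [0.032, 0.003, -0.02], [0.031, 0.002, -0.02], [0.03, 0.003, -0.022]], "rot": [[0.09, 1.95, 0.0], [-0.0, 1.95, 0.0], [-0.0, 1.95, 0.0], [-0.0, 1.94, 0.0], [-0.0, 1.95, 0.0], [-0.0, 1.95, 0.0], [-0.0, 1.95, 0.0], [-0.0, 1.95, 0.0], [-0.0, 1.95, 0.0], [-0.0, 1.95, -0.0], [-0.0, 1.94, -0.0], [-0.0, 1.95, -0.0], [-0.0, 1.95, -0.0], [-0.0, 1.95, -0.0], [-0.0, 1.95, -0.0], [-0.0, 1.95, -0.0], [-0.0, 1.95, -0.0], [-0.0, 1.94, -0.0], [-0.0, 1.95, -0.0], [-0.0, 1.95, -0.0]]}
end [588.  -62.4 350.9] [-1.5707  0.     -1.1059] max 0.039 1.95
```

Call:
{"method": "play_rows", "body": {
  "translation": [
    [0.039,0.003,-0.003],
    [0.039,0.002,-0.004],
    [0.038,0.003,-0.005],
    [0.038,0.003,-0.006],
    [0.038,0.002,-0.007],
    [0.038,0.003,-0.009],
    [0.037,0.002,-0.009],
    [0.037,0.003,-0.01],
    [0.037,0.003,-0.012],
    [0.036,0.002,-0.012],
    [0.035,0.003,-0.014],
    [0.035,0.003,-0.014],
    [0.035,0.002,-0.015],
    [0.034,0.003,-0.017],
    [0.033,0.003,-0.017],
    [0.033,0.002,-0.018],
    [0.032,0.003,-0.019],
    [0.032,0.003,-0.02],
    [0.031,0.002,-0.02],
    [0.03,0.003,-0.022]
  ],
  "rot": [
    [0,1.95,0],
    [0,1.95,0],
    [0,1.95,0],
    [0,1.95,0],
    [0,1.95,0],
    [0,1.95,0],
    [0,1.95,0],
    [0,1.95,0],
    [0,1.95,0],
    [0,1.95,0],
    [0,1.95,0],
    [0,1.95,0],
    [0,1.95,0],
    [0,1.95,0],
    [0,1.95,0],
    [0,1.95,0],
    [0,1.95,0],
    [0,1.95,0],
    [0,1.95,0],
    [0,1.95,0]
  ],
  "fingers": [0.0854,0.0854,0.0854,0.0854,0.0854,0.0854,0.0854,0.0854,0.0854,0.0854,0.0854,0.0854,0.0854,0.0854,0.0854,0.0854,0.0854,0.0854,0.0854,0.0854]
}}

```text
time: 1.82
tool_pos: [593.5, -80.3, 338.9]
eef_rot: [-1.584, 0.003, -1.114]
contact_force: [0.6, -0.7, 0.2]
width: 0.996
```

Run:
```python
from h import *
p,R,o=cur(); print(p,o['eef_rot'],o['time'])
cv2.imwrite("pics/w1.png",cv2.cvtColor(manip.grab_frame("wrist"),cv2.COLOR_RGB2BGR))
np.save("w1pose.npy",manip.camera_model("wrist")["pose"])
plan(lin(p,(475,-329,300),o['eef_rot'][2],-1.378,9),nd=3)
```

```text
[593.49110837 -80.30898203 338.88657854] [-1.58412214  0.00287251 -1.1136442 ] 1.8167
{"translation": [[0.011, 0.004, -0.017], [0.02, 0.005, -0.024], [0.02, 0.004, -0.022], [0.021, 0.004, -0.023], [0.022, 0.005, -0.021], [0.022, 0.004, -0.021], [0.023, 0.004, -0.021], [0.024, 0.005, -0.019], [0.024, 0.004, -0.019]], "rot": [[0.99, 0.88, 0.09], [-0.0, 1.68, -0.0], [-0.0, 1.69, -0.0], [-0.0, 1.68, -0.0], [-0.0, 1.68, -0.0], [-0.0, 1.68, -0.0], [-0.0, 1.69, -0.0], [-0.0, 1.68, -0.0], [-0.0, 1.68, -0.0]]}
end [ 475.2 -329.4  299.9] [-1.5707  0.     -1.3779] max 0.024 1.69
```

View pics/w1.png

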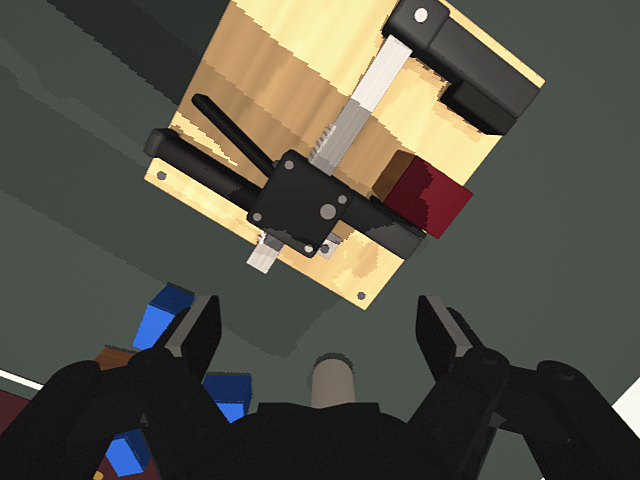

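Run:
```python
from h import *
p,R,o=cur(); print(p,o['eef_rot'],o['time'])
plan(lin(p,(483,-375,320),o['eef_rot'][2],-1.378,9)+[((483,-375,320),-1.378)],nd=3)
```

```text
[591.01852284 -90.53039083 338.58180502] [-1.58800643e+00 -1.41999823e-03 -1.12765092e+00] 1.8667
{"translation": [[0.023, 0.003, -0.024], [0.024, 0.002, -0.024], [0.025, 0.002, -0.023], [0.026, 0.002, -0.022], [0.026, 0.002, -0.022], [0.026, 0.002, -0.021], [0.027, 0.002, -0.02], [0.028, 0.002, -0.02], [0.028, 0.002, -0.018], [0.0, 0.0, -0.0]], "rot": [[0.98, 1.59, 0.1], [0.01, 1.6, -0.0], [-0.0, 1.59, -0.0], [-0.0, 1.59, -0.01], [-0.0, 1.6, 0.0], [-0.0, 1.59, 0.0], [-0.01, 1.6, 0.0], [0.0, 1.59, 0.0], [0.0, 1.59, 0.0], [0.0, 0.0, 0.0]]}
end [ 483.2 -374.8  320. ] [-1.5709e+00 -1.0000e-04 -1.3779e+00] max 0.028 1.6
```

Call:
{"method": "play_rows", "body": {
  "translation": [
    [0.023,0.003,-0.024],
    [0.024,0.002,-0.024],
    [0.025,0.002,-0.023],
    [0.026,0.002,-0.022],
    [0.026,0.002,-0.022],
    [0.026,0.002,-0.021],
    [0.027,0.002,-0.02],
    [0.028,0.002,-0.02],
    [0.028,0.002,-0.018],
    [0.0,0.0,0.0],
    [0,0,0],
    [0,0,0]
  ],
  "rot": [
    [0.98,1.6,0.1],
    [0,1.6,0],
    [0,1.6,0],
    [0,1.6,0],
    [0,1.6,0],
    [0,1.6,0],
    [0,1.6,0],
    [0,1.6,0],
    [0,1.6,0],
    [0,0,0],
    [0,0,0],
    [0,0,0]
  ],
  "fingers": [0.0854,0.0854,0.0854,0.0854,0.0854,0.0854,0.0854,0.0854,0.0854,0.0854,0.0854,0.0854]
}}

```text
time: 2.87
tool_pos: [473.6, -385.6, 315.7]
eef_rot: [-1.577, 0.002, -1.398]
contact_force: [0.2, 1.0, -0.5]
width: 1.004
```

Run:
```python
from h import *
p,R,o=cur(); print(p,o['eef_rot'],o['time'],np.abs(o['joint_velocities']).max())
M=manip.camera_model("wrist");np.savez("w2.npz",K=M["intrinsics"],P=M["pose"])
cv2.imwrite("pics/w2.png",cv2.cvtColor(manip.grab_frame("wrist"),cv2.COLOR_RGB2BGR))
```

```text
[ 473.55962284 -385.5858686   315.6533709 ] [-1.57654444  0.00182038 -1.39806319] 2.8667 0.013123673221379303
```

View pics/w2.png

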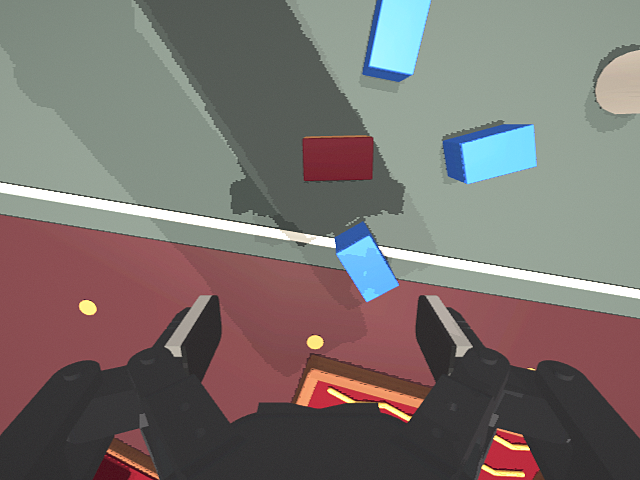

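Low step's top is seen at (303,137)–(373,181), nearly square in the view.

Run:
```python
from h import *
f=np.load("w2.npz");M=dict(intrinsics=f["K"],pose=f["P"])
T=[ray("w",u,40,M)[:2] for u in [(373,137),(373.5,180.5),(303,181),(303,137.5)]]
print(np.array(T).round(1).tolist())
for b in ([(25,15),(25,-15),(-25,-15),(-25,15)],):
    th,t,r=fit2(b,T);print(th,t,r.round(1).tolist())
```

```text
[[498.1, -308.8], [505.2, -338.5], [454.7, -347.7], [449.9, -317.5]]
0.18417776106486353 [ 477.00599838 -328.12645899] [[-0.7, 0.0], [0.9, -0.2], [-0.4, -0.2], [0.2, 0.4]]
```

Run:
```python
from h import *
p,R,o=cur()
y=-1.383
plan([((475,-365,305),-1.39),((476,-345,285),-1.385),((477,-333,265),y),((477,-329,248),y),((477,-328,235),y),((477,-328,228),y),((477,-328,228),y)],nd=3)
```

```text
{"translation": [[-0.019, 0.011, 0.004], [-0.02, 0.02, 0.005], [-0.011, 0.02, 0.003], [-0.004, 0.017, 0.001], [-0.001, 0.013, 0.0], [-0.0, 0.007, 0.0], [-0.0, -0.0, 0.0]], "rot": [[0.31, -0.39, -0.13], [0.0, -0.28, 0.0], [0.0, -0.12, 0.0], [0.0, 0.0, 0.0], [0.0, 0.0, 0.0], [0.0, 0.0, 0.0], [0.0, 0.0, 0.0]]}
end [ 477.  -328.4  227.6] [-1.5709 -0.     -1.3829] max 0.02 0.39
```

Call:
{"method": "play_rows", "body": {
  "translation": [
    [-0.019,0.011,0.004],
    [-0.02,0.02,0.005],
    [-0.011,0.02,0.003],
    [-0.004,0.017,0.001],
    [-0.001,0.013,0.0],
    [0,0.007,0.0],
    [0,0,0],
    [0,0,0]
  ],
  "rot": [
    [0.31,-0.4,-0.1],
    [0,-0.28,0],
    [0,-0.12,0],
    [0,0,0],
    [0,0,0],
    [0,0,0],
    [0,0,0],
    [0,0,0]
  ],
  "fingers": [0.072,0.072,0.072,0.072,0.072,0.072,0.072,0.072]
}}

```text
time: 3.58
tool_pos: [484.2, -314.7, 225.5]
eef_rot: [-1.565, 0.003, -1.362]
contact_force: [0.2, -0.2, 0.1]
width: 0.842
```

Run:
```python
from h import *
p,R,o=cur();y=-1.383
print(p,o['eef_rot'],o['width'])
x,yy=477,-328
plan([((x,yy,215),y),((x,yy,203),y),((x,yy,193),y),((x,yy,186),y),((x,yy,182),y),((x,yy,182),y)])
```

```text
[ 484.21948915 -314.73790134  225.48211984] [-1.56487661  0.00280956 -1.36223075] 0.8419606845142671
{"translation": [[0.0115, 0.0104, -0.0099], [0.0, 0.012, 0.0], [0.0, 0.01, 0.0], [0.0, 0.007, 0.0], [0.0, 0.004, 0.0], [0.0, -0.0, 0.0]], "rot": [[-0.34, 1.19, -0.16], [0.0, -0.0, -0.0], [0.0, -0.0, -0.0], [0.0, -0.0, -0.0], [0.0, -0.0, -0.0], [0.0, -0.0, -0.0]]}
end [ 477. -328.  182.] [-1.5708e+00  1.0000e-04 -1.3830e+00] max 0.012 1.19
```

Call:
{"method": "play_rows", "body": {
  "translation": [
    [0.0055,0.0,-0.005],
    [0.0045,0.0,-0.004],
    [0,0,0],
    [0,0,0]
  ],
  "rot": [
    [-0.3,1.0,-0.16],
    [0,0,0],
    [0,0,0],
    [0,0,0]
  ],
  "fingers": [0.072,0.072,0.072,0.072]
}}

```text
time: 3.92
tool_pos: [477.7, -328.5, 228.4]
eef_rot: [-1.568, -0.003, -1.381]
contact_force: [-0.7, -1.1, 0.6]
width: 0.848
```

Run:
```python
from h import *
p,R,o=cur();y=-1.383
print(p,o['eef_rot'],o['width'])
x,yy=477,-328
plan([((x,yy,182),y)])
```

```text
[ 477.72768473 -328.45637426  228.41857952] [-1.56756281 -0.0032614  -1.38132115] 0.8484987544567713
{"translation": [[-0.0007, 0.0464, -0.0008]], "rot": [[-0.19, 0.1, 0.19]]}
end [ 477. -328.  182.] [-1.5709e+00  1.0000e-04 -1.3831e+00] max 0.0464 0.19
```

Call:
{"method": "play_rows", "body": {
  "translation": [
    [-0.0005,0.012,-0.001],
    [0,0.012,0],
    [0,0.01,0],
    [0,0.004,0],
    [0,0,0],
    [0,0,0]
  ],
  "rot": [
    [-0.19,0.1,0.19],
    [0,0,0],
    [0,0,0],
    [0,0,0],
    [0,0,0],
    [0,0,0]
  ],
  "fingers": [0.072,0.072,0.072,0.072,0.072,0.072]
}}

```text
time: 4.42
tool_pos: [475.8, -329.2, 186.1]
eef_rot: [-1.571, 0.0, -1.386]
contact_force: [-0.2, -0.8, -0.3]
width: 0.84
```

Call:
{"method": "play_rows", "body": {
  "translation": [
    [0,0.003,0.001],
    [0,0,0],
    [0,0,0],
    [0,0,0],
    [0,0,0],
    [0,0,0],
    [0,0,0],
    [0,0,0]
  ],
  "rot": [
    [0,0,0],
    [0,0,0],
    [0,0,0],
    [0,0,0],
    [0,0,0],
    [0,0,0],
    [0,0,0],
    [0,0,0]
  ],
  "fingers": [0.04,0.04,0.04,0.04,0.04,0.04,0.04,0.04],
  "newtons": 30
}}

```text
time: 5.08
tool_pos: [477.4, -328.8, 183.5]
eef_rot: [-1.57, -0.0, -1.385]
contact_force: [-0.3, 0.5, -1.1]
width: 0.578
```

Run:
```python
from h import *
p,R,o=cur();y0=o['eef_rot'][2]
print(ray("top",(420,195),115))
A=np.array([477,-328,205.]);
P=[((477,-329,200),y0),((477,-329,225),y0),((477,-328,255),y0),((480,-325,285),y0)]
P+=lin((480,-325,285),(500,-300,320),y0,-1.42,2)
P+=lin((500,-300,320),(600,-170,330),-1.42,-1.67,6)+[((609,-158,330),-1.68),((612,-153,330),-1.686)]
plan(P,nd=3)
```

```text
[ 681.15613103 -223.78945529  115.        ]
{"translation": [[0.0, -0.016, -0.0], [0.0, -0.025, -0.0], [-0.001, -0.03, -0.0], [-0.002, -0.03, 0.003], [-0.011, -0.018, 0.012], [-0.01, -0.017, 0.012], [-0.019, -0.002, 0.02], [-0.02, -0.002, 0.019], [-0.02, -0.001, 0.018], [-0.022, -0.002, 0.017], [-0.022, -0.002, 0.017], [-0.022, -0.001, 0.015], [-0.013, -0.0, 0.008], [-0.005, -0.0, 0.002]], "rot": [[-0.02, 0.0, 0.01], [0.0, 0.0, -0.0], [0.0, 0.0, -0.0], [0.0, 0.0, -0.0], [0.0, 1.01, -0.0], [0.0, 1.01, -0.0], [0.0, 2.39, -0.0], [0.0, 2.39, -0.0], [0.0, 2.39, -0.0], [0.0, 2.38, -0.0], [0.0, 2.39, -0.0], [0.0, 2.39, -0.0], [0.0, 0.57, -0.0], [0.0, 0.34, -0.0]]}
end [ 611.8 -153.3  329.5] [-1.5708  0.     -1.6859] max 0.03 2.39
```

Bottle is at about (681,-224), off the path.

Call:
{"method": "play_rows", "body": {
  "translation": [
    [0.0,-0.016,0],
    [0.0,-0.025,0],
    [-0.001,-0.03,0],
    [-0.002,-0.03,0.003],
    [-0.011,-0.018,0.012],
    [-0.01,-0.017,0.012],
    [-0.019,-0.002,0.02],
    [-0.02,-0.002,0.019],
    [-0.02,-0.001,0.018],
    [-0.022,-0.002,0.017],
    [-0.022,-0.002,0.017],
    [-0.022,-0.001,0.015],
    [-0.008,0,0.004],
    [0,0,0],
    [0,0,0],
    [0,0,0]
  ],
  "rot": [
    [0,0,0],
    [0,0,0],
    [0,0,0],
    [0,0,0],
    [0,1.0,0],
    [0,1.0,0],
    [0,2.4,0],
    [0,2.4,0],
    [0,2.4,0],
    [0,2.4,0],
    [0,2.4,0],
    [0,1.4,0],
    [0,0,0],
    [0,0,0],
    [0,0,0],
    [0,0,0]
  ],
  "fingers": [0.04,0.04,0.04,0.04,0.04,0.04,0.04,0.04,0.04,0.04,0.04,0.04,0.04,0.04,0.04,0.04]
}}

```text
time: 6.42
tool_pos: [608.1, -159.3, 337.5]
eef_rot: [-1.57, 0.0, -1.673]
contact_force: [-0.8, 0.0, -0.9]
width: 0.581
```

Run:
```python
from h import *
p,R,o=cur(); print(p,o['eef_rot'],o['time'],np.abs(o['joint_velocities']).max(),o['width'])
M=manip.camera_model("wrist");np.savez("w3.npz",K=M["intrinsics"],P=M["pose"])
cv2.imwrite("pics/w3.png",cv2.cvtColor(manip.grab_frame("wrist"),cv2.COLOR_RGB2BGR))
```

```text
[ 608.10574812 -159.25119432  337.4522927 ] [-1.57018556e+00  4.88988577e-04 -1.67336295e+00] 6.4167 0.010687321351951013 0.580750566952565
```

View pics/w3.png

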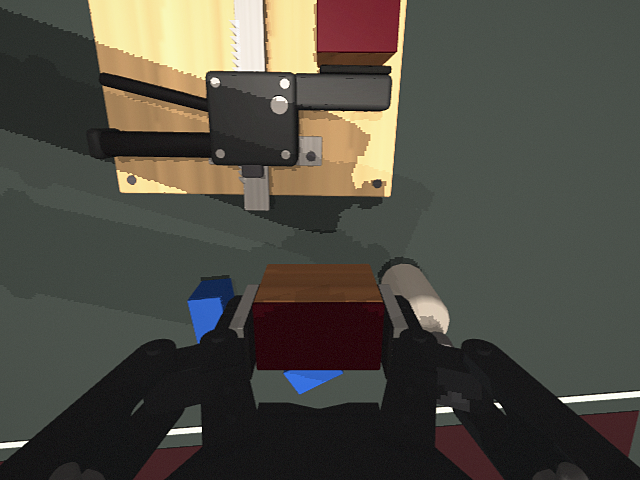

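Call:
{"method": "play_rows", "body": {
  "translation": [
    [-0.018,0,-0.002],
    [-0.03,0,-0.003],
    [-0.02,0,-0.002],
    [0,0,0],
    [0,0,0],
    [0,0,0]
  ],
  "rot": [
    [0,0.5,0],
    [0,0,0],
    [0,0,0],
    [0,0,0],
    [0,0,0],
    [0,0,0]
  ],
  "fingers": [0.04,0.04,0.04,0.04,0.04,0.04]
}}

```text
time: 6.97
tool_pos: [603.6, -101.7, 338.1]
eef_rot: [-1.571, -0.004, -1.7]
contact_force: [0.3, -0.7, -1.4]
width: 0.585
```

Run:
```python
from h import *
p,R,o=cur(); print(p,o['eef_rot'],o['time'],np.abs(o['joint_velocities']).max(),o['width'])
M=manip.camera_model("wrist");np.savez("w4.npz",K=M["intrinsics"],P=M["pose"])
im=cv2.cvtColor(manip.grab_frame("wrist"),cv2.COLOR_RGB2BGR)
cv2.imwrite("pics/w4.png",im)
cv2.imwrite("pics/w4a.png",cv2.resize(im[0:300,60:460],None,fx=2,fy=2,interpolation=cv2.INTER_CUBIC))
```

```text
[ 603.5678245  -101.68367893  338.05071241] [-1.57076496 -0.00356403 -1.70045434] 6.9667 0.021151497875805638 0.5854505187913434
```

View pics/w4a.png

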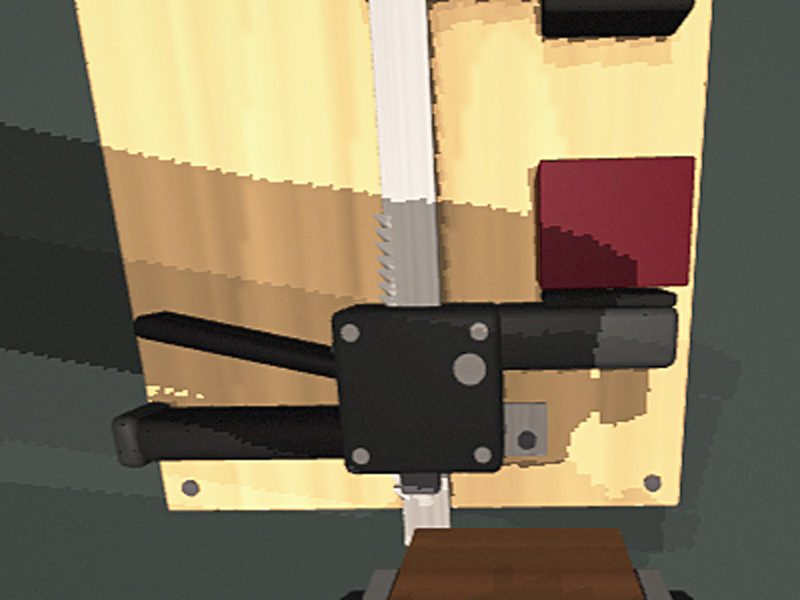

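Run:
```python
from h import *
f=np.load("w4.npz");M=dict(intrinsics=f["K"],pose=f["P"])
w=lambda u,z: ray("w",unc(u,2,(60,0)),z,M)[:2]
tb=lambda u,z: ray("top",unc(u,5,(220,180)),z)[:2]
A=[(-125,-85),(115,-85)];B=[w((168,510),12),w((678,505),12)]
A2=[(-30,10),(34,10),(34,-55),(-30,-55)];B2=[w(u,51) for u in [(333,308),(499,304),(501,470),(345,472)]]
for a,b in ((A,B),(A2,B2),(A+A2,B+B2)):
    th,t,r=fit2(a,b);print(th,t,r.round(1).tolist())
T=[w(u,74) for u in [(694,156),(687,286),(539,288),(539,162)]]
a,b,r=fit2([(25,20),(25,-20),(-25,-20),(-25,20)],T);print("tall wrist",a,b,r.round(1).tolist())
T2=[tb(u,74) for u in [(387,107),(488,118),(475,251),(374,242)]]
a2,b2,r=fit2([(25,20),(25,-20),(-25,-20),(-25,20)],T2);print("tall top",a2,b2,r.round(1).tolist())
R=np.array([[np.cos(th),-np.sin(th)],[np.sin(th),np.cos(th)]])
inb=lambda p:(R.T@(p-t)).round(1)
print("tall in b",inb(b),inb(b2))
for u,z in [((543,38),18),((672,38),18),((543,10),50),((690,8),50),((543,302),50),((675,302),50)]: print(inb(w(u,z)))
```

```text
-0.11970298614130934 [570.17258661 -49.34142714] [[0.1, -0.0], [-0.1, 0.0]]
-0.12259319351093617 [570.69911272 -48.43142929] [[1.4, -0.9], [-0.8, 0.4], [-1.0, 0.5], [0.4, -0.0]]
-0.12073699424328728 [570.52454523 -48.73906388] [[-0.2, -0.8], [-0.3, -0.5], [1.6, -0.5], [-0.6, 0.6], [-0.9, 0.8], [0.5, 0.3]]
tall wrist -0.10888166874446485 [646.56083372 -20.39423524] [[-0.4, 0.0], [-0.3, 0.2], [0.2, 0.5], [0.5, -0.8]]
tall top -0.07512537915119823 [645.54691887 -19.93424683] [[0.3, -1.1], [0.0, 1.2], [0.0, 1.2], [-0.4, -1.2]]
tall in b [72.1 37.3] [71.  37.6]
[ 50.6 104.7]
[ 98.8 104.2]
[ 49.4 104.7]
[ 97.7 104.8]
[49.7 11. ]
[98.8 10.6]
```

Run:
```python
from h import *
p,R,o=cur();y0=o['eef_rot'][2]
e=np.array([651,13,285.])
plan(lin(p,e,y0,-1.688,6),nd=3)
```

```text
{"translation": [[-0.02, 0.009, 0.005], [-0.02, 0.009, 0.006], [-0.02, 0.008, 0.005], [-0.02, 0.009, 0.006], [-0.02, 0.009, 0.005], [-0.021, 0.009, 0.006]], "rot": [[-0.01, -0.13, 0.24], [0.0, -0.13, -0.0], [0.0, -0.13, -0.0], [0.0, -0.13, -0.0], [0.0, -0.13, -0.0], [0.0, -0.13, -0.0]]}
end [651.3  13.4 285.1] [-1.5708e+00  1.0000e-04 -1.6880e+00] max 0.021 0.24
```

Call:
{"method": "play_rows", "body": {
  "translation": [
    [-0.015,0.006,0.004],
    [-0.02,0.009,0.006],
    [-0.02,0.009,0.006],
    [-0.02,0.009,0.006],
    [-0.018,0.008,0.005],
    [-0.008,0.004,0.003],
    [0,0,0],
    [0,0,0],
    [0,0,0]
  ],
  "rot": [
    [0,-0.6,0.2],
    [0,0,0],
    [0,0,0],
    [0,0,0],
    [0,0,0],
    [0,0,0],
    [0,0,0],
    [0,0,0],
    [0,0,0]
  ],
  "fingers": [0.04,0.04,0.04,0.04,0.04,0.04,0.04,0.04,0.04]
}}

```text
time: 7.77
tool_pos: [647.9, -10.6, 289.6]
eef_rot: [-1.569, -0.003, -1.704]
contact_force: [-0.1, 0.1, -0.2]
width: 0.579
```

```bash
cat >> h.py <<'E'
TH=-0.119;TB=np.array([570.4,-48.9])
RB=np.array([[np.cos(TH),-np.sin(TH)],[np.sin(TH),np.cos(TH)]])
def b2w(x,y): return RB@np.array([x,y])+TB
def w2b(p): return RB.T@(np.array(p)[:2]-TB)
E
python3 - <<'E'
from h import *
p,R,o=cur();print(w2b(p),o['eef_rot'])
e=[*b2w(73.5,75.3),225]
plan([(e,-1.688)])
E
```

```text
[72.44334033 47.23299836] [-1.56943358 -0.00315894 -1.70352353]
{"translation": [[-0.0283, 0.0645, 0.0006]], "rot": [[-0.08, -0.89, 0.18]]}
end [652.3  17.2 225. ] [-1.5709 -0.     -1.688 ] max 0.0645 0.89
```

Call:
{"method": "play_rows", "body": {
  "translation": [
    [-0.011,0.003,0],
    [-0.011,0.006,0],
    [-0.006,0.01,0],
    [0,0.01,0],
    [0,0.005,0],
    [0,0,0],
    [0,0,0]
  ],
  "rot": [
    [0,-0.8,0.18],
    [0,0,0],
    [0,0,0],
    [0,0,0],
    [0,0,0],
    [0,0,0],
    [0,0,0]
  ],
  "fingers": [0.04,0.04,0.04,0.04,0.04,0.04,0.04]
}}

```text
time: 8.35
tool_pos: [651.1, 15.8, 253.2]
eef_rot: [-1.568, -0.001, -1.693]
contact_force: [-0.5, -0.7, -0.9]
width: 0.583
```

Run:
```python
from h import *
p,R,o=cur();print(p,w2b(p),o['eef_rot'])
e=[*b2w(73.5,75.3),225]
plan([(e,-1.688)])
M=manip.camera_model("wrist");np.savez("w5.npz",K=M["intrinsics"],P=M["pose"])
im=cv2.cvtColor(manip.grab_frame("wrist"),cv2.COLOR_RGB2BGR)
cv2.imwrite("pics/w5.png",im)
```

```text
[651.06271928  15.78248514 253.20773156] [72.41319868 73.80126572] [-1.56792049e+00 -5.23676393e-04 -1.69326828e+00]
{"translation": [[-0.0015, 0.0282, 0.001]], "rot": [[-0.16, -0.3, 0.03]]}
end [652.3  17.1 225. ] [-1.5707 -0.     -1.688 ] max 0.0282 0.3
```

View pics/w5.png

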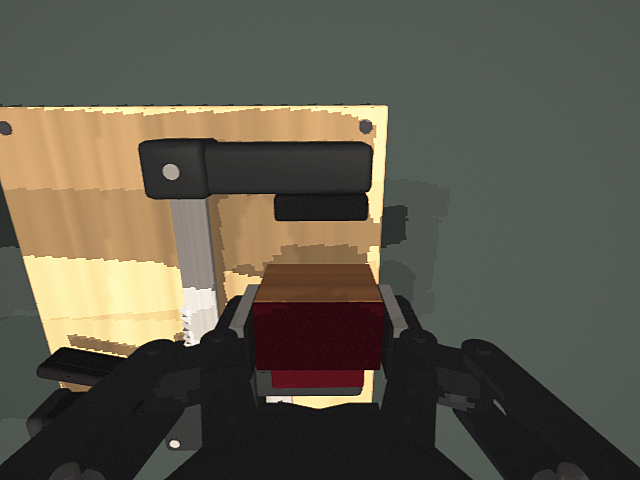

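Run:
```python
from h import *
f=np.load("w5.npz");M=dict(intrinsics=f["K"],pose=f["P"])
for u,z in [((252,303),109.7),((383,303),109.7),((381,369),109.7),((258,369),109.7),((267,265),69.7),((374,265),69.7),((276,220),18),((366,220),18),((387,106),12)]: print(u,w2b(ray("w",u,z,M)).round(1))
```

```text
(252, 303) [48.  89.3]
(383, 303) [97.7 89. ]
(381, 369) [98.5 58.7]
(258, 369) [48.5 59.1]
(267, 265) [48.  87.6]
(374, 265) [100.7  87.3]
(276, 220) [46.8 96. ]
(366, 220) [103.6  95.7]
(387, 106) [114.  163.4]
```

Call:
{"method": "play_rows", "body": {
  "translation": [
    [-0.0015,0.008,0],
    [0,0.013,0],
    [0,0.013,0],
    [0,0.01,0],
    [0,0.004,0],
    [0,0,0],
    [0,0,0]
  ],
  "rot": [
    [-0.16,-0.2,0],
    [0,0,0],
    [0,0,0],
    [0,0,0],
    [0,0,0],
    [0,0,0],
    [0,0,0]
  ],
  "fingers": [0.04,0.04,0.04,0.04,0.04,0.04,0.04]
}}

```text
time: 8.98
tool_pos: [651.0, 15.9, 199.4]
eef_rot: [-1.572, -0.001, -1.691]
contact_force: [0.1, 0.0, 0.2]
width: 0.582
```

Run:
```python
from h import *
p,R,o=cur();print(p,w2b(p),o['eef_rot'],o['contact_force'])
e=[*b2w(72.5,75.3),197]
plan([(e,-1.688)])
```

```text
[650.95016277  15.88637974 199.44006937] [72.28910389 73.89106293] [-1.57183102e+00 -1.39081956e-03 -1.69142730e+00] [0.14013908 0.04451724 0.17355052]
{"translation": [[-0.0014, 0.0024, 0.0002]], "rot": [[0.06, -0.2, 0.08]]}
end [651.3  17.2 197. ] [-1.5708  0.     -1.6879] max 0.0024 0.2
```

Call:
{"method": "play_rows", "body": {
  "translation": [
    [0,0.002,0],
    [0,0.001,0],
    [0.001,0,0],
    [0.001,0,0],
    [0,0,0],
    [0,0,0]
  ],
  "rot": [
    [0,-0.2,0],
    [0,0,0],
    [0,0,0],
    [0,0,0],
    [0,0,0],
    [0,0,0]
  ],
  "fingers": [0.04,0.04,0.04,0.04,0.04,0.04]
}}

```text
time: 9.48
tool_pos: [651.4, 13.6, 197.9]
eef_rot: [-1.569, -0.001, -1.688]
contact_force: [0.6, -0.0, -0.4]
width: 0.581
```

Run:
```python
from h import *
p,R,o=cur();print(p,w2b(p),o['eef_rot'],o['contact_force'],RB.T@o['contact_force'][:2])
```

```text
[651.41174462  13.62804117 197.86890114] [73.01552983 71.70349435] [-1.56919889e+00 -8.17753016e-04 -1.68750072e+00] [ 0.5962469  -0.02432139 -0.36267984] [0.59491757 0.04663665]
```

Call:
{"method": "play_rows", "body": {
  "translation": [
    [0,0.0015,0],
    [0,0.001,0],
    [0.001,0,0],
    [0,0,0],
    [0,0,0]
  ],
  "rot": [
    [0,0,0],
    [0,0,0],
    [0,0,0],
    [0,0,0],
    [0,0,0]
  ],
  "fingers": [0.04,0.04,0.04,0.04,0.04]
}}

```text
time: 9.9
tool_pos: [651.6, 12.7, 195.8]
eef_rot: [-1.568, -0.0, -1.687]
contact_force: [-0.2, 0.0, -1.2]
width: 0.581
```

Run:
```python
from h import *
p,R,o=cur();print(p,w2b(p),o['eef_rot'],o['contact_force'],RB.T@o['contact_force'][:2])
for n in ("side","top"):
  im=cv2.cvtColor(manip.grab_frame(n),cv2.COLOR_RGB2BGR);cv2.imwrite(f"pics/{n}6.png",im)
  a=im[160:320,200:420]; cv2.imwrite(f"pics/{n}6c.png",cv2.resize(a,None,fx=3.6,fy=3.6,interpolation=cv2.INTER_CUBIC))
```

```text
[651.55554383  12.70968049 195.81782829] [73.26733924 70.8087002 ] [-1.56797507e+00 -2.36461244e-04 -1.68727882e+00] [-0.20589453  0.00157117 -1.24630753] [-0.20462495 -0.0228836 ]
```

View pics/side6c.png

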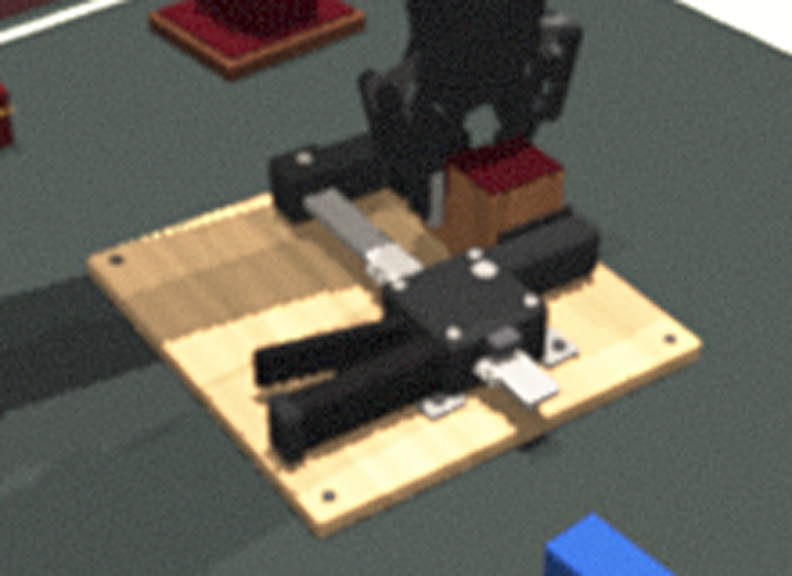

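Call:
{"method": "play_rows", "body": {
  "translation": [
    [0.001,0.0003,0],
    [0,0,0],
    [0,0,0],
    [0,0,0],
    [0,0,0],
    [0,0,0],
    [0,-0.003,0],
    [0,-0.01,0],
    [0,-0.02,0],
    [0,-0.025,0],
    [0,-0.02,0],
    [0,-0.015,0]
  ],
  "rot": [
    [0,0,0],
    [0,0,0],
    [0,0,0],
    [0,0,0],
    [0,0,0],
    [0,0,0],
    [0,0,0],
    [0,0,0],
    [0,0,0],
    [0,0,0],
    [0,0,0],
    [0,0,0]
  ],
  "fingers": [0.04,0.04,0.068,0.068,0.068,0.068,0.068,0.068,0.068,0.068,0.068,0.068]
}}

```text
time: 11.0
tool_pos: [649.8, 11.4, 290.9]
eef_rot: [-1.575, -0.003, -1.688]
contact_force: [0.1, -0.7, -0.5]
width: 0.797
```

Run:
```python
from h import *
p,R,o=cur();print(p,w2b(p),o['eef_rot'],o['width'],np.abs(o['joint_velocities']).max(),o['joints'])
M=manip.camera_model("wrist");np.savez("w7.npz",K=M["intrinsics"],P=M["pose"])
im=cv2.cvtColor(manip.grab_frame("wrist"),cv2.COLOR_RGB2BGR)
cv2.imwrite("pics/w7.png",im)
im=cv2.cvtColor(manip.grab_frame("side"),cv2.COLOR_RGB2BGR)
a=im[160:320,200:420]; cv2.imwrite(f"pics/side7c.png",cv2.resize(a,None,fx=3.6,fy=3.6,interpolation=cv2.INTER_CUBIC))
```

```text
[649.81497948  11.36142447 290.88089089] [71.69914848 69.2633406 ] [-1.57492466 -0.00259926 -1.6882303 ] 0.7969616203164732 0.36052921958029377 [-0.42799832  0.55175839  0.52369294  1.46445218 -0.28207015  1.20556671
  0.01592451]
```

View pics/w7.png

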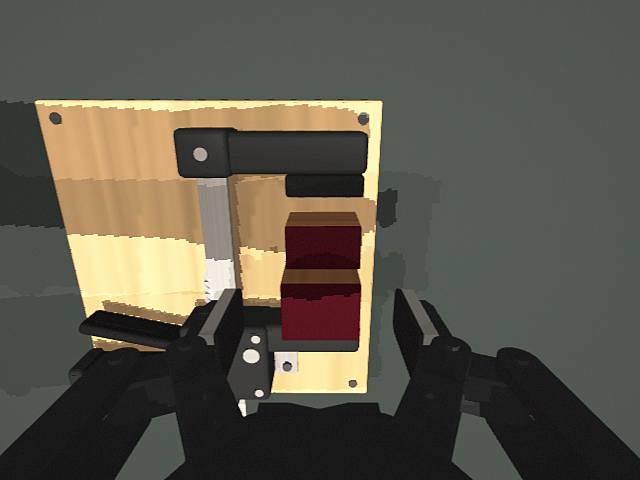

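View pics/side7c.png

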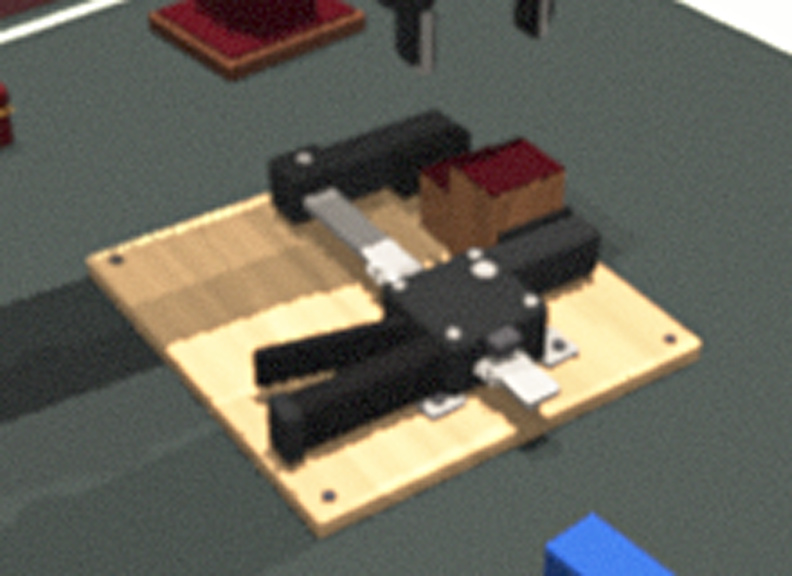

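Run:
```python
from h import *
f=np.load("w7.npz");M=dict(intrinsics=f["K"],pose=f["P"])
for u,z in [((286,226),52),((360.5,226),52),((361,269),52),((281,284),74),((360,284),74),((358,339),74),((281,339),74),((286,196),18),((363,196),18)]: print(u,w2b(ray("w",u,z,M)).round(1))
p,R,o=cur();print(p,w2b(p))
e=[*b2w(-78,-33),270.]
y1=-1.5708*2-0.119
plan(lin(p,e,o['eef_rot'][2],y1,14),nd=3)
```

```text
(286, 226) [50.1 85.7]
(360.5, 226) [98.2 85.8]
(361, 269) [99.7 55.6]
(281, 284) [48.2 55.3]
(360, 284) [96.6 55.5]
(358, 339) [96.8 16. ]
(281, 339) [46.9 15.9]
(286, 196) [47.2 98.2]
(363, 196) [103.4  98.3]
[650.75092249  11.14666755 292.86942749] [72.65396816 69.16121701]
{"translation": [[0.007, 0.002, -0.011], [0.009, 0.001, -0.01], [0.009, 0.002, -0.009], [0.011, 0.002, -0.007], [0.011, 0.001, -0.007], [0.012, 0.002, -0.005], [0.012, 0.001, -0.004], [0.013, 0.002, -0.003], [0.013, 0.002, -0.001], [0.013, 0.001, 0.001], [0.013, 0.002, 0.002], [0.012, 0.002, 0.003], [0.012, 0.001, 0.005], [0.012, 0.002, 0.006]], "rot": [[-0.05, 6.44, 0.09], [-0.0, 6.43, -0.01], [-0.0, 6.44, 0.0], [-0.0, 6.43, 0.0], [-0.0, 6.44, 0.0], [-0.0, 6.43, 0.0], [-0.0, 6.44, 0.0], [-0.0, 6.43, 0.0], [-0.0, 6.44, 0.0], [-0.01, 6.43, 0.0], [0.0, 6.44, 0.0], [0.0, 6.43, 0.0], [0.0, 6.44, 0.0], [0.0, 6.43, 0.0]]}
end [488.9 -72.5 269.9] [-1.5709e+00 -1.0000e-04  3.0226e+00] max 0.013 6.44
```

Run:
```python
import cv2
im=cv2.imread("pics/w7.png")
cv2.imwrite("pics/w7c.png",cv2.resize(im[200:350,265:380],None,fx=5,fy=5,interpolation=cv2.INTER_NEAREST)[:600])
```

```text
(no output)
```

View pics/w7c.png

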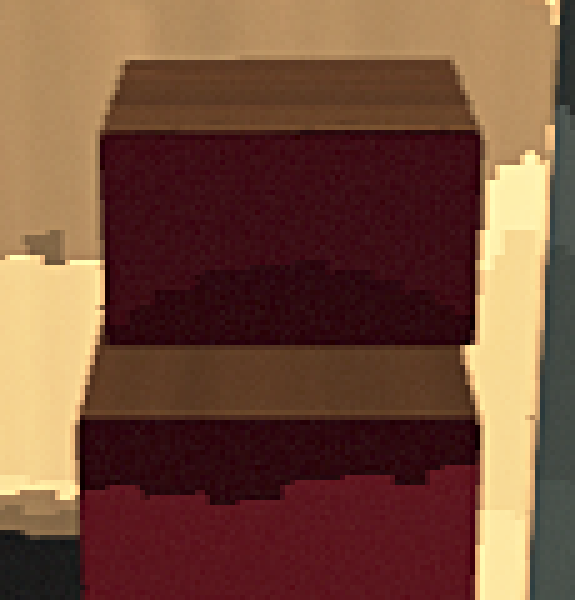

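The low step stands snug against the tall step and about 1 mm out of line. On to the trigger.

Call:
{"method": "play_rows", "body": {
  "translation": [
    [0.007,0.002,-0.011],
    [0.009,0.001,-0.01],
    [0.009,0.002,-0.009],
    [0.011,0.002,-0.007],
    [0.011,0.001,-0.007],
    [0.012,0.002,-0.005],
    [0.012,0.001,-0.004],
    [0.013,0.002,-0.003],
    [0.013,0.002,-0.001],
    [0.013,0.001,0.001],
    [0.013,0.002,0.002],
    [0.012,0.002,0.003],
    [0.006,0.001,0.003],
    [0,0,0],
    [0,0,0],
    [0,0,0]
  ],
  "rot": [
    [0,6.4,0],
    [0,6.4,0],
    [0,6.4,0],
    [0,6.4,0],
    [0,6.4,0],
    [0,6.4,0],
    [0,6.4,0],
    [0,6.4,0],
    [0,6.4,0],
    [0,6.4,0],
    [0,6.4,0],
    [0,6.4,0],
    [0,4,0],
    [0,0,0],
    [0,0,0],
    [0,0,0]
  ],
  "fingers": [0.0854,0.0854,0.0854,0.0854,0.0854,0.0854,0.0854,0.0854,0.0854,0.0854,0.0854,0.0854,0.0854,0.0854,0.0854,0.0854]
}}

```text
time: 12.43
tool_pos: [495.9, -63.6, 270.3]
eef_rot: [-1.575, -0.0, 3.118]
contact_force: [0.3, 0.1, -0.6]
width: 1.001
```

Run:
```python
from h import *
p,R,o=cur();print(p,w2b(p),o['eef_rot'],o['joints'])
e=[*b2w(-78,-33),270.]
y1=-1.5708*2-0.119
plan([(e,y1)])
```

```text
[495.90227054 -63.63349859 270.2515477 ] [-72.22171925 -23.4736223 ] [-1.57473071e+00 -5.69336327e-05  3.11841095e+00] [-0.70988755  0.32349546  0.92063594  1.91463965 -0.30095847  1.04757097
 -1.25501632]
{"translation": [[0.0067, 0.0002, 0.0089]], "rot": [[0.23, 5.49, 0.01]]}
end [489.  -72.4 270. ] [-1.5707e+00 -1.0000e-04  3.0226e+00] max 0.0089 5.49
```

Call:
{"method": "play_rows", "body": {
  "translation": [
    [0.003,0,0.004],
    [0.003,0,0.004],
    [0,0,0],
    [0,0,0]
  ],
  "rot": [
    [0.2,2.6,0],
    [0,2.3,0],
    [0,0,0],
    [0,0,0]
  ],
  "fingers": [0.0854,0.0854,0.0854,0.0854]
}}

```text
time: 12.77
tool_pos: [491.5, -70.0, 270.7]
eef_rot: [-1.571, 0.001, 3.042]
contact_force: [0.6, 0.6, -0.1]
width: 1.001
```

Run:
```python
from h import *
p,R,o=cur();print(p,w2b(p),o['eef_rot'])
e=[*b2w(-78,-33),270.]
y1=-1.5708*2-0.119
plan([(e,y1)])
M=manip.camera_model("wrist");np.savez("w8.npz",K=M["intrinsics"],P=M["pose"])
im=cv2.cvtColor(manip.grab_frame("wrist"),cv2.COLOR_RGB2BGR)
cv2.imwrite("pics/w8.png",im)
```

```text
[491.48972326 -69.96127886 270.72883016] [-75.85183045 -30.28050626] [-1.57084448e+00  1.48431529e-03  3.04213189e+00]
{"translation": [[0.0022, 0.0007, 0.0027]], "rot": [[0.0, 1.12, -0.09]]}
end [489.  -72.4 270. ] [-1.5709e+00 -1.0000e-04  3.0226e+00] max 0.0027 1.12
```

View pics/w8.png

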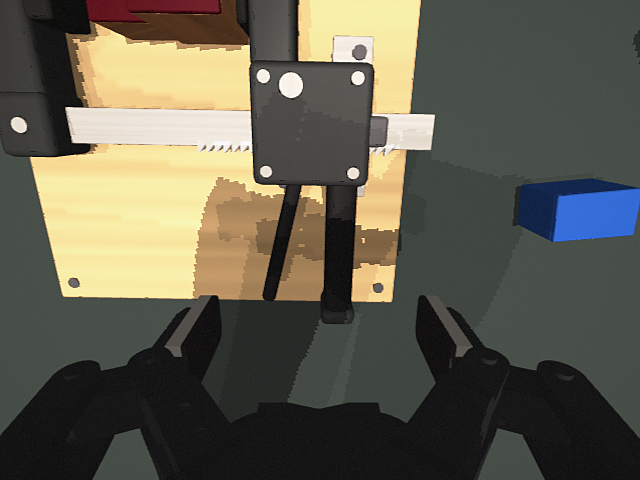

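Run:
```python
from h import *
f=np.load("w8.npz");M=dict(intrinsics=f["K"],pose=f["P"])
for n,u,z in [("handle tip L",(324,300),48),("handle tip R",(352,300),48),("handle L",(329,205),48),("R",(357,205),48),("trig tip",(264,297),45),("trig tipR",(275,297),45),("trig",(283,210),45),("corner",(391,301),12),("cornerL",(65,296),12),("jawL inner edge z51",(65,105),51)]: print(n,w2b(ray("w",u,z,M)).round(1))
```

```text
handle tip L [-104.2  -33.1]
handle tip R [-103.9  -51. ]
handle L [-41.9 -34.5]
R [-41.6 -50.9]
trig tip [-104.4    5.8]
trig tipR [-104.3   -1.4]
trig [-46.1  -7.3]
corner [-124.1  -85.2]
cornerL [-124.5  161.8]
jawL inner edge z51 [ 10.1 106.1]
```

Call:
{"method": "play_rows", "body": {
  "translation": [
    [0.002,0,0.0025],
    [0,0.012,0],
    [0,0.016,0],
    [0,0.016,0],
    [0,0.014,0],
    [0,0.006,0],
    [0,0,0],
    [0,0,0]
  ],
  "rot": [
    [0,1.0,0],
    [0,0,0],
    [0,0,0],
    [0,0,0],
    [0,0,0],
    [0,0,0],
    [0,0,0],
    [0,0,0]
  ],
  "fingers": [0.0854,0.0854,0.0854,0.0854,0.0854,0.0854,0.0854,0.0854]
}}

```text
time: 13.48
tool_pos: [490.3, -71.2, 201.4]
eef_rot: [-1.571, 0.002, 3.031]
contact_force: [-0.0, -0.2, 0.2]
width: 1.001
```

```bash
cat > st.py <<'E'
from h import *
p,R,o=cur();print(o['time'],p.round(1),w2b(p).round(1),o['eef_rot'].round(4),"w",round(o['width']*85.4,1),"F board",(RB.T@o['contact_force'][:2]).round(1),o['contact_force'][2].round(1),o['moment'].round(2))
e=[*b2w(-78,-34),192.]
plan([(e,-1.5708*2-0.119)])
E
python3 st.py
```

```text
13.4833 [490.3 -71.2 201.4] [-76.9 -31.7] [-1.5708e+00  2.2000e-03  3.0312e+00] w 85.5 F board [-0.  -0.2] 0.2 [ 0.06 -0.   -0.03]
{"translation": [[0.0011, 0.0094, 0.0023]], "rot": [[-0.0, 0.5, -0.13]]}
end [488.9 -73.4 192. ] [-1.5708e+00 -1.0000e-04  3.0225e+00] max 0.0094 0.5
```

Call:
{"method": "play_rows", "body": {
  "translation": [
    [0.001,0.006,0.0015],
    [0,0.002,0],
    [0,0,0.0005],
    [0,0,0]
  ],
  "rot": [
    [0,0.4,-0.1],
    [0,0,0],
    [0,0,0],
    [0,0,0]
  ],
  "fingers": [0.0854,0.0854,0.0854,0.0854]
}}

```text
time: 13.82
tool_pos: [489.7, -73.4, 194.0]
eef_rot: [-1.571, 0.003, 3.024]
contact_force: [0.4, 0.2, 0.5]
width: 1.001
```

```bash
python3 st.py
```

```text
13.8167 [489.7 -73.4 194. ] [-77.2 -34. ] [-1.5712e+00  2.6000e-03  3.0239e+00] w 85.5 F board [0.4 0.2] 0.5 [-0.   -0.02 -0.01]
{"translation": [[0.0008, 0.002, 0.0]], "rot": [[0.02, 0.08, -0.15]]}
end [488.9 -73.4 192. ] [-1.5709 -0.      3.0225] max 0.002 0.15
```

Call:
{"method": "play_rows", "body": {
  "translation": [
    [0,0,0.001],
    [0,0,0],
    [0,0,0],
    [0,0,0],
    [0,0,0],
    [0,0,0],
    [0,0,0],
    [0,0,0]
  ],
  "rot": [
    [0,0,0],
    [0,0,0],
    [0,0,0],
    [0,0,0],
    [0,0,0],
    [0,0,0],
    [0,0,0],
    [0,0,0]
  ],
  "fingers": [0.02,0.02,0.02,0.02,0.02,0.02,0.02,0.02],
  "newtons": 20
}}

```text
time: 14.48
tool_pos: [490.2, -77.5, 196.9]
eef_rot: [-1.57, 0.007, 3.021]
contact_force: [0.5, -1.1, -0.8]
width: 0.336
```

```bash
python3 st.py
cat > pic.py <<'E'
import sys
from h import *
n=sys.argv[1]
im=cv2.cvtColor(manip.grab_frame("wrist"),cv2.COLOR_RGB2BGR); cv2.imwrite(f"pics/w{n}.png",im)
M=manip.camera_model("wrist");np.savez(f"w{n}.npz",K=M["intrinsics"],P=M["pose"])
im=cv2.cvtColor(manip.grab_frame("top"),cv2.COLOR_RGB2BGR)
cv2.imwrite(f"pics/top{n}.png",cv2.resize(im[180:335,220:380],None,fx=5,fy=5,interpolation=cv2.INTER_CUBIC)[:600])
E
python3 pic.py 9
```

```text
14.4833 [490.2 -77.5 196.9] [-76.2 -37.9] [-1.5696  0.0074  3.0212] w 28.7 F board [ 0.6 -1. ] -0.8 [-0.01 -0.06  0.04]
{"translation": [[0.0018, 0.0049, -0.0039]], "rot": [[-0.07, -0.08, -0.42]]}
end [488.9 -73.4 192. ] [-1.5708e+00  1.0000e-04  3.0226e+00] max 0.0049 0.42
```

View pics/w9.png

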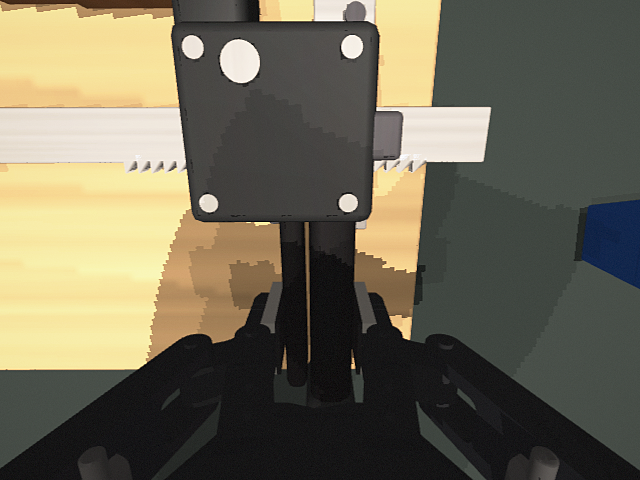

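View pics/top9.png

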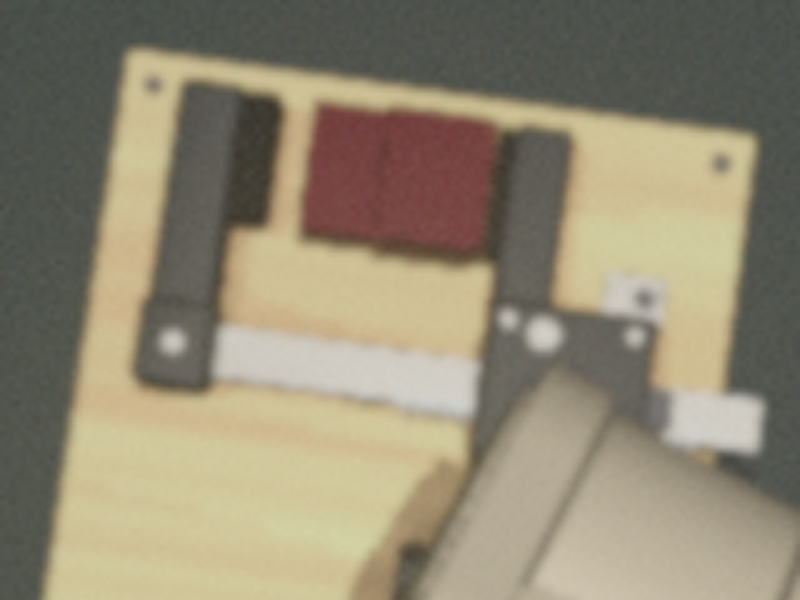

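Call:
{"method": "play_rows", "body": {
  "translation": [
    [0,0,0],
    [0,0.001,-0.001],
    [0,0.001,-0.001],
    [0.001,0.001,-0.001],
    [0,0,0],
    [0,0,0],
    [0,0,0]
  ],
  "rot": [
    [0,0,0],
    [0,0,0],
    [0,0,-0.2],
    [0,0,0],
    [0,0,0],
    [0,0,0],
    [0,0,0]
  ],
  "fingers": [0.0854,0.0854,0.0854,0.0854,0.0854,0.0854,0.0854]
}}

```text
time: 15.17
tool_pos: [489.9, -72.4, 193.4]
eef_rot: [-1.57, 0.003, 3.024]
contact_force: [-0.9, -0.1, 0.3]
width: 1.001
```

```bash
python3 st.py; python3 pic.py 10
```

```text
15.1667 [489.9 -72.4 193.4] [-77.2 -32.9] [-1.5703e+00  2.8000e-03  3.0241e+00] w 85.5 F board [-0.9 -0.2] 0.3 [0.01 0.01 0.02]
{"translation": [[0.0008, 0.0014, 0.0011]], "rot": [[-0.03, 0.08, -0.16]]}
end [488.9 -73.4 192. ] [-1.5708  0.      3.0227] max 0.0014 0.16
```

View pics/w10.png

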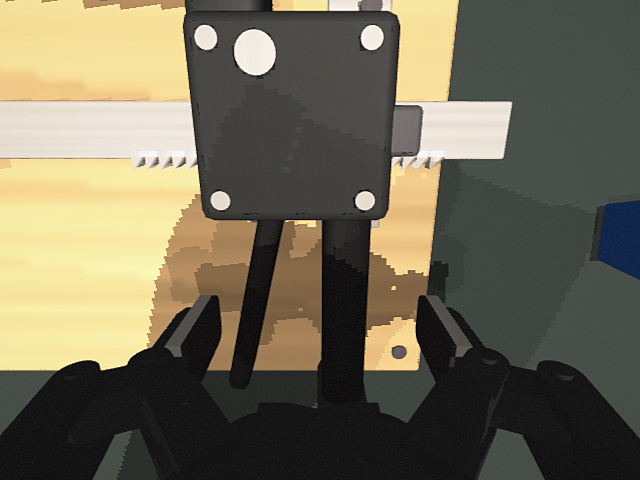

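Trigger sprung fully out, clear of the pad at (215,300). Second stroke.

Call:
{"method": "play_rows", "body": {
  "translation": [
    [0,0.0005,0.001],
    [0,0,0.001],
    [0,0,0],
    [0,0,0],
    [0,0,0],
    [0,0,0],
    [0,0,0],
    [0,0,0],
    [0,0.001,-0.001],
    [0,0.001,-0.001],
    [0.001,0.001,-0.0015],
    [0,0,0],
    [0,0,0],
    [0,0,0]
  ],
  "rot": [
    [0,0,0],
    [0,0,0],
    [0,0,0],
    [0,0,0],
    [0,0,0],
    [0,0,0],
    [0,0,0],
    [0,0,0],
    [0,0,0],
    [0,0,-0.2],
    [0,0,0],
    [0,0,0],
    [0,0,0],
    [0,0,0]
  ],
  "fingers": [0.02,0.02,0.02,0.02,0.02,0.02,0.02,0.0854,0.0854,0.0854,0.0854,0.0854,0.0854,0.0854]
}}

```text
time: 16.43
tool_pos: [489.2, -72.1, 190.5]
eef_rot: [-1.569, 0.0, 3.023]
contact_force: [-0.0, 0.1, 0.1]
width: 1.0
```

```bash
python3 st.py; python3 pic.py 11
```

```text
16.4333 [489.2 -72.1 190.5] [-77.9 -32.7] [-1.5689e+00  3.0000e-04  3.0229e+00] w 85.4 F board [-0.1  0.1] 0.1 [ 0.01  0.03 -0.03]
{"translation": [[0.0001, -0.0015, 0.0013]], "rot": [[-0.11, 0.02, -0.02]]}
end [489.  -73.4 192. ] [-1.5708e+00 -1.0000e-04  3.0226e+00] max 0.0015 0.11
```

View pics/top11.png

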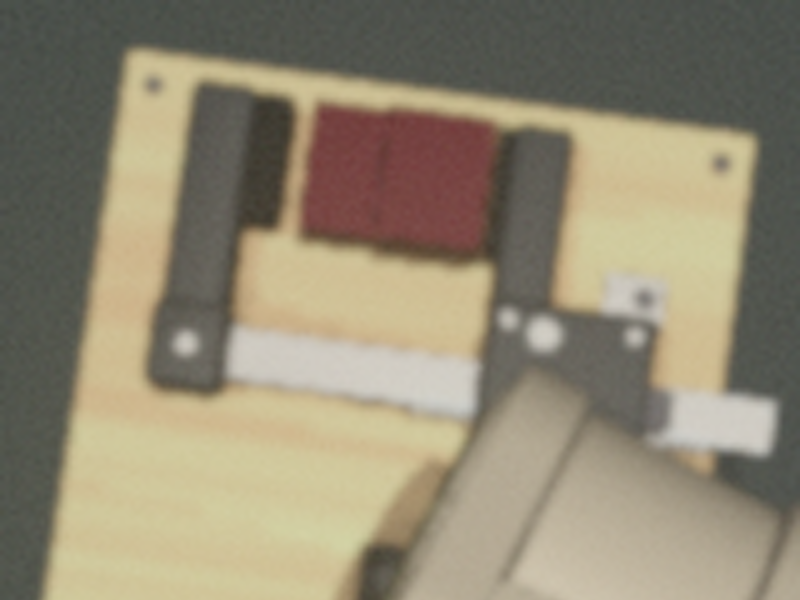

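View pics/w11.png

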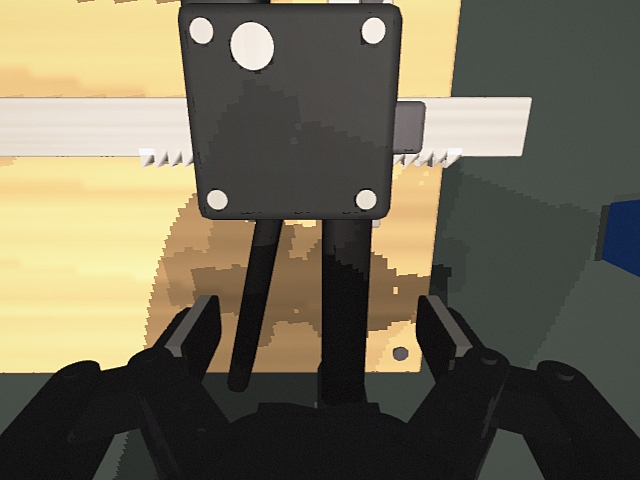

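Call:
{"method": "play_rows", "body": {
  "translation": [
    [0,-0.001,0.001],
    [0,0,0.001],
    [0,0,0],
    [0,0,0],
    [0,0,0],
    [0,0,0],
    [0,0,0],
    [0,0,0],
    [0,0.001,-0.001],
    [0,0.001,-0.001],
    [0,0,-0.001],
    [0,0,0],
    [0,0,0],
    [0,0,0]
  ],
  "rot": [
    [0,0,0],
    [0,0,0],
    [0,0,0],
    [0,0,0],
    [0,0,0],
    [0,0,0],
    [0,0,0],
    [0,0,0],
    [0,0,0],
    [0,0,0],
    [0,0,0],
    [0,0,0],
    [0,0,0],
    [0,0,0]
  ],
  "fingers": [0.02,0.02,0.02,0.02,0.02,0.02,0.02,0.0854,0.0854,0.0854,0.0854,0.0854,0.0854,0.0854]
}}

```text
time: 17.7
tool_pos: [489.6, -72.5, 190.5]
eef_rot: [-1.568, 0.002, 3.022]
contact_force: [0.2, -0.5, 0.5]
width: 1.005
```

```bash
python3 st.py; python3 pic.py 12
```

```text
17.7 [489.6 -72.5 190.5] [-77.4 -33.1] [-1.5676e+00  1.9000e-03  3.0219e+00] w 85.8 F board [ 0.3 -0.5] 0.5 [0.04 0.   0.01]
{"translation": [[0.0006, -0.0015, 0.0009]], "rot": [[-0.18, -0.04, -0.11]]}
end [488.9 -73.4 192. ] [-1.5708e+00 -1.0000e-04  3.0226e+00] max 0.0015 0.18
```

View pics/top12.png

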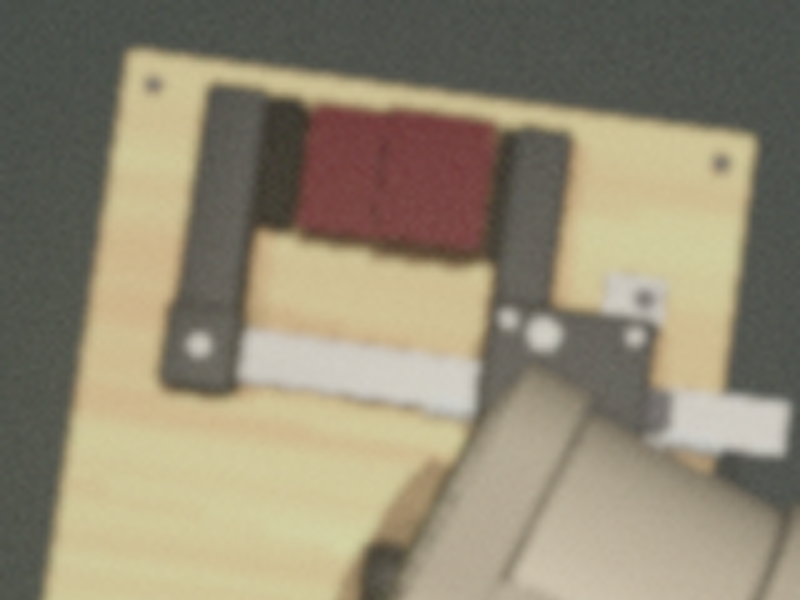

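Call:
{"method": "play_rows", "body": {
  "translation": [
    [0,-0.001,0.001],
    [0,0,0.0005],
    [0,0,0],
    [0,0,0],
    [0,0,0],
    [0,0,0],
    [0,0,0],
    [0,0,0]
  ],
  "rot": [
    [0,0,0],
    [0,0,0],
    [0,0,0],
    [0,0,0],
    [0,0,0],
    [0,0,0],
    [0,0,0],
    [0,0,0]
  ],
  "fingers": [0.02,0.02,0.02,0.02,0.02,0.02,0.02,0.02]
}}

```text
time: 18.47
tool_pos: [489.7, -76.9, 193.4]
eef_rot: [-1.567, 0.005, 3.018]
contact_force: [-0.1, -1.2, 1.1]
width: 0.33
```

```bash
python3 st.py; python3 pic.py 13
```

```text
18.4667 [489.7 -76.9 193.4] [-76.8 -37.4] [-1.5665  0.0046  3.0185] w 28.2 F board [ 0.  -1.2] 1.1 [0.19 0.02 0.08]
{"translation": [[0.0012, 0.0014, -0.0034]], "rot": [[-0.25, -0.24, -0.26]]}
end [488.9 -73.4 192. ] [-1.5709e+00  1.0000e-04  3.0227e+00] max 0.0034 0.26
```

View pics/top13.png

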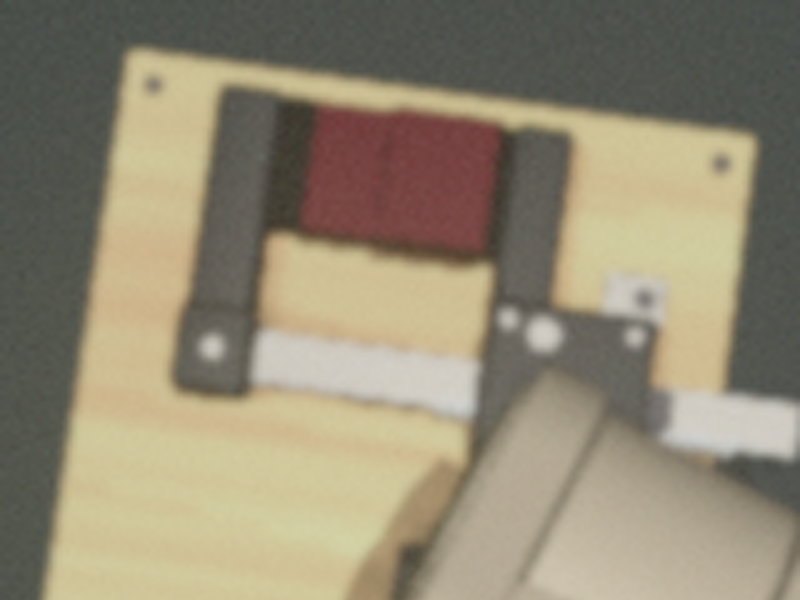

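View pics/w13.png

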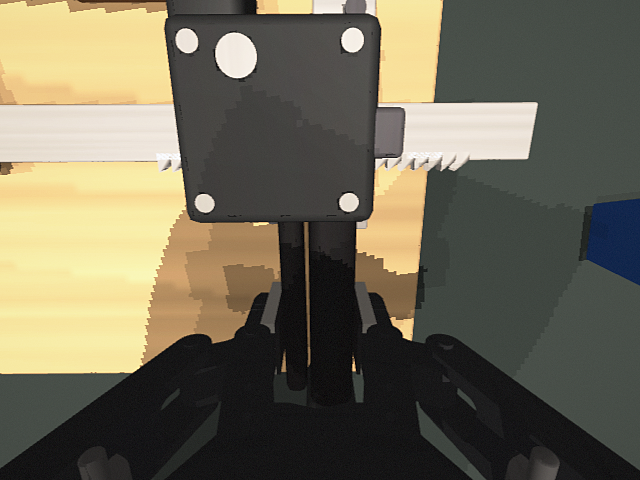

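```bash
cat > q.py <<'E'
import sys
from h import *
def cen(im,x0,y0,r=18):
    a=im[y0-r:y0+r,x0-r:x0+r].min(2).astype(float); a=np.clip(a-130,0,None); ys,xs=np.mgrid[y0-r:y0+r,x0-r:x0+r]
    return (a*xs).sum()/a.sum(),(a*ys).sum()/a.sum()
im0=cv2.imread("pics/top0_board.png")
L=[("0",(155,339)),("9",(171,342)),("11",(185,343)),("12",(198,345)),("13",(211,347)),("14",(224,349)),("15",(224,349))]
for n,g in L:
    im=im0 if n=="0" else cv2.imread(f"pics/top{n}.png")
    if im is None: continue
    c=cen(im,*g); print(n,np.round(c,1),"screw y",w2b(ray("top",unc(c,5,(220,180)),52)).round(2))
E
python3 q.py
python3 - <<'E'
from h import *
f=np.load("w8.npz");M=dict(intrinsics=f["K"],pose=f["P"])
print("w8 screw",w2b(ray("w",(18.5,125),52,M)))
f=np.load("w5.npz");M=dict(intrinsics=f["K"],pose=f["P"])
print("w5 screw",w2b(ray("w",(171,172),52,M)))
f=np.load("w7.npz");M=dict(intrinsics=f["K"],pose=f["P"])
print("w7 screw",w2b(ray("w",(200,154),52,M)))
E
```

```text
0 [156.2 339. ] screw y [ -0.38 132.23]
9 [172.4 341.3] screw y [ -0.4  126.07]
11 [185.7 342.9] screw y [ -0.29 121.03]
12 [198.9 344.6] screw y [ -0.22 116.  ]
13 [211.9 346.8] screw y [ -0.35 111.06]
w8 screw [ -0.47125449 132.22690518]
w5 screw [ -0.61827203 130.92765368]
w7 screw [ -0.65716088 131.1399978 ][ WARN:0@0.712] global loadsave.cpp:275 findDecoder imread_('pics/top14.png'): can't open/read file: check file path/integrity
[ WARN:0@0.713] global loadsave.cpp:275 findDecoder imread_('pics/top15.png'): can't open/read file: check file path/integrity
```

Call:
{"method": "play_rows", "body": {
  "translation": [
    [0,0,0],
    [0,0.0005,-0.001],
    [0,0.0005,-0.001],
    [0,0,-0.001],
    [0,0,0],
    [0,0,0],
    [0,0,0]
  ],
  "rot": [
    [0,0,0],
    [-0.1,0,0],
    [0,0,0],
    [0,0,0],
    [0,0,0],
    [0,0,0],
    [0,0,0]
  ],
  "fingers": [0.0854,0.0854,0.0854,0.0854,0.0854,0.0854,0.0854]
}}

```text
time: 19.15
tool_pos: [490.0, -72.3, 191.6]
eef_rot: [-1.568, 0.003, 3.021]
contact_force: [0.1, -0.1, 0.5]
width: 0.998
```

```bash
python3 st.py; python3 pic.py 14; python3 q.py 2>/dev/null | tail -1
```

```text
19.15 [490.  -72.3 191.6] [-77.  -32.8] [-1.5683  0.0032  3.0206] w 85.2 F board [ 0.1 -0.1] 0.5 [-0.    0.01  0.02]
{"translation": [[0.001, -0.0004, 0.0012]], "rot": [[-0.14, -0.11, -0.18]]}
end [488.9 -73.4 192. ] [-1.5707  0.      3.0226] max 0.0012 0.18
14 [212.2 346. ] screw y [-5.0000e-02  1.1097e+02]
```

View pics/w14.png

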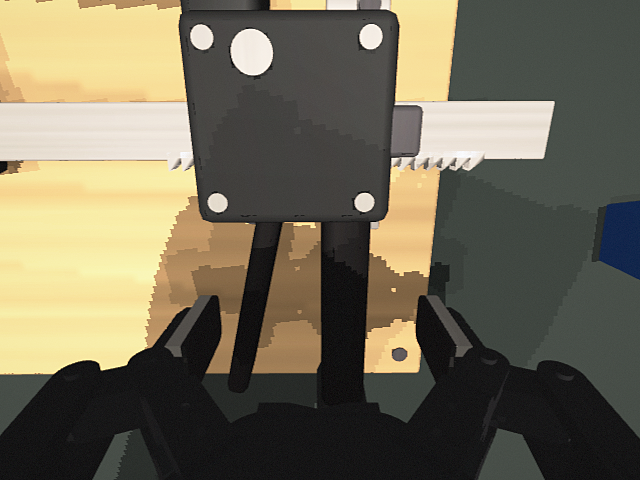

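View pics/top14.png

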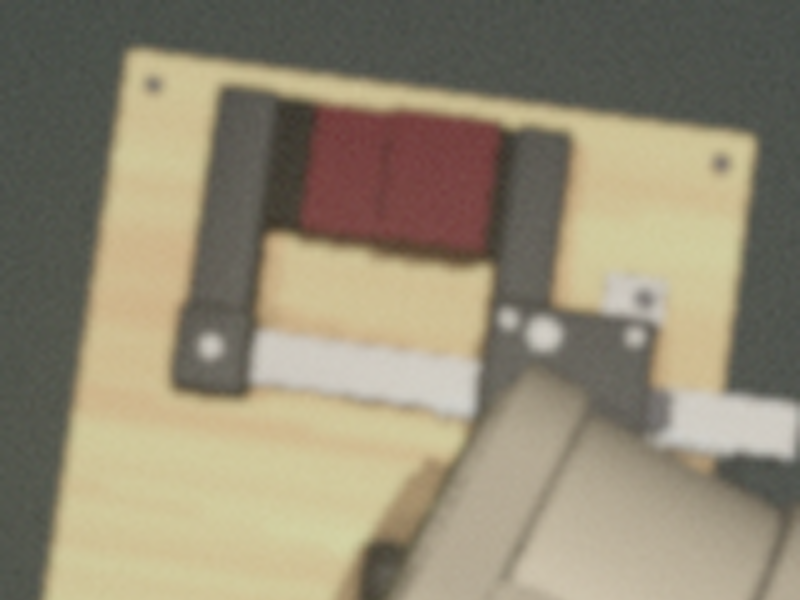

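Call:
{"method": "play_rows", "body": {
  "translation": [
    [0,0,0.001],
    [0,0,0.0005],
    [0,0,0],
    [0,0,0],
    [0,0,0],
    [0,0,0],
    [0,0,0],
    [0,0,0],
    [0,0,0]
  ],
  "rot": [
    [0,0,0],
    [0,0,0],
    [0,0,0],
    [0,0,0],
    [0,0,0],
    [0,0,0],
    [0,0,0],
    [0,0,0],
    [0,0,0]
  ],
  "fingers": [0.02,0.02,0.02,0.02,0.02,0.02,0.02,0.02,0.02]
}}

```text
time: 20.0
tool_pos: [490.1, -77.0, 193.6]
eef_rot: [-1.567, 0.006, 3.017]
contact_force: [-0.2, -0.9, 1.2]
width: 0.333
```

```bash
python3 st.py; python3 pic.py 15; python3 q.py 2>/dev/null | tail -1
```

```text
20.0 [490.1 -77.  193.6] [-76.4 -37.4] [-1.5671  0.0061  3.0169] w 28.4 F board [-0.1 -0.9] 1.2 [ 0.11 -0.08  0.14]
{"translation": [[0.0017, 0.0016, -0.0034]], "rot": [[-0.21, -0.33, -0.35]]}
end [488.9 -73.4 192. ] [-1.5708  0.      3.0227] max 0.0034 0.35
15 [222.1 347.6] screw y [-1.000e-01  1.072e+02]
```

View pics/w15.png

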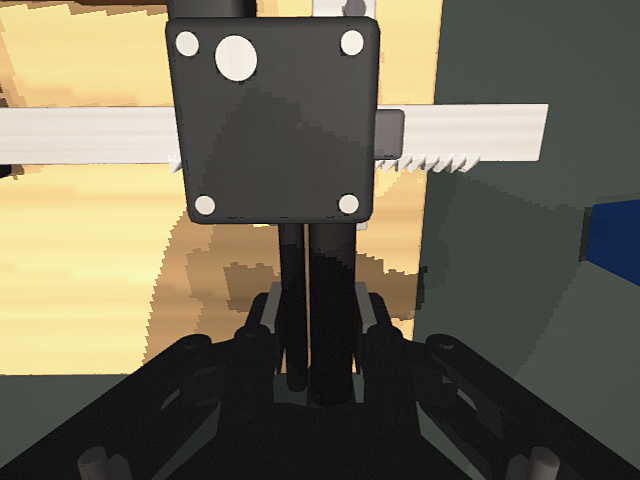

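View pics/top15.png

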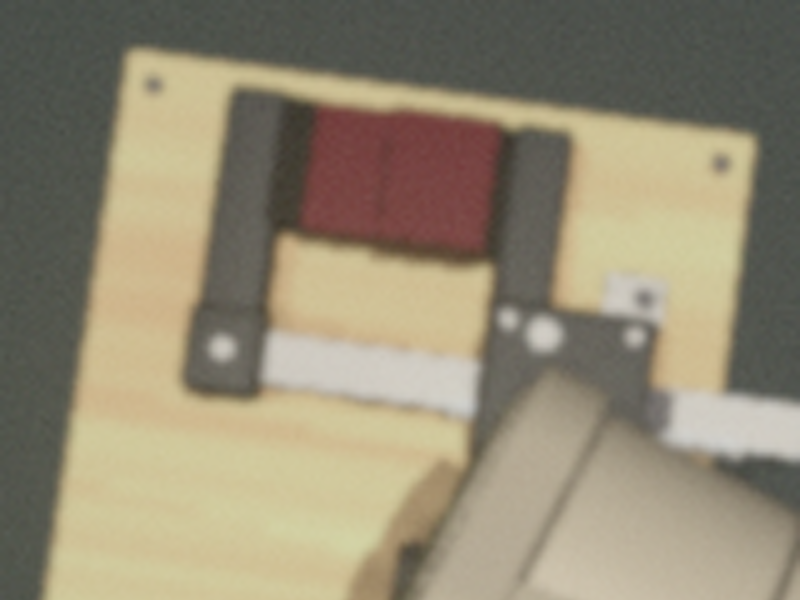

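```bash
cat > m.py <<'E'
from h import *
import sys
# template-match moving jaw (top crop) & bar tail (wrist)
ref=cv2.imread("pics/top13.png"); t=ref[90:390,180:268]
for n in sys.argv[1:]:
    im=cv2.imread(f"pics/top{n}.png"); r=cv2.matchTemplate(im,t,cv2.TM_CCOEFF_NORMED); _,v,_,l=cv2.minMaxLoc(r)
    print("top",n,l,round(v,3),"dy mm",round((l[0]-180)*0.376/np.cos(.12),2))
for n,tail in [("9",(489,135)),("10",(511,130)),("11",(530,126)),("13",(536,131)),("14",(553,130)),("15",(546,132))]:
    f=np.load(f"w{n}.npz");M=dict(intrinsics=f["K"],pose=f["P"])
    im=cv2.imread(f"pics/w{n}.png"); row=im[tail[1]-3:tail[1]+3].mean((0,2)); k=np.argmin(np.diff(row[tail[0]-15:tail[0]+15]))+tail[0]-15+.5
    print("w",n,k,w2b(ray("w",(k,tail[1]),35,M)).round(2))
E
python3 m.py 9 11 12 13 14 15
```

```text
top 9 (142, 85) 0.991 dy mm -14.39
top 11 (155, 86) 0.995 dy mm -9.47
top 12 (167, 88) 0.997 dy mm -4.92
top 13 (180, 90) 1.0 dy mm 0.0
top 14 (179, 89) 0.997 dy mm -0.38
top 15 (190, 91) 0.995 dy mm 3.79
w 9 486.5 [  -0.39 -100.24]
w 10 507.5 [-5.0000e-02 -1.0058e+02]
w 11 526.5 [   0.23 -105.63]
w 13 532.5 [  -0.16 -115.47]
w 14 548.5 [-1.1000e-01 -1.1507e+02]
w 15 543.5 [   0.   -119.78]
```

Call:
{"method": "play_rows", "body": {
  "translation": [
    [0,0,0],
    [0,0,0],
    [0,0,0],
    [0,0,0],
    [0,0,0],
    [0,0,0]
  ],
  "rot": [
    [0,0,0],
    [0,0,0],
    [0,0,0],
    [0,0,0],
    [0,0,0],
    [0,0,0]
  ],
  "fingers": [0.02,0.02,0.02,0.02,0.02,0.02]
}}

```text
time: 20.6
tool_pos: [490.2, -76.9, 193.6]
eef_rot: [-1.567, 0.006, 3.017]
contact_force: [-0.8, -0.4, 0.9]
width: 0.332
```

```bash
python3 st.py; python3 pic.py 16
python3 - <<'E'
from h import *
# average several top frames, subpixel jaw shift vs stored raw? 
acc=sum(manip.grab_frame("top").astype(float) for _ in range(4))/4
a=cv2.cvtColor(acc.astype(np.uint8),cv2.COLOR_RGB2BGR)
cv2.imwrite("pics/top16avg.png",cv2.resize(a[180:335,220:380],None,fx=5,fy=5,interpolation=cv2.INTER_CUBIC)[:600])
def edges(fn):
    im=cv2.imread(fn)
    M=cv2.getRotationMatrix2D((211,346),-6.8*-1,1)
    return im
def sub(fn):
    im=cv2.imread(fn); ref=cv2.imread("pics/top13.png"); t=ref[85:390,150:275]
    # ECC translation
    W=np.eye(2,3,dtype=np.float32)
    t2=cv2.cvtColor(ref,cv2.COLOR_BGR2GRAY)[80:280,205:262]
    g=cv2.cvtColor(im,cv2.COLOR_BGR2GRAY)
    W[0,2]=205;W[1,2]=80
    best=None
    for d in range(-50,30,6):
        W=np.array([[1,0,205+d],[0,1,80+d*.12]],np.float32)
        try: cc,W2=cv2.findTransformECC(t2,g,W,cv2.MOTION_TRANSLATION,(3,200,1e-5),None,5)
        except cv2.error: continue
        if best is None or cc>best[0]: best=(cc,W2[0,2]-205,W2[1,2]-80)
    return best
for f in ["top9","top11","top12","top13","top14","top15","top16","top16avg"]:
    b=sub(f"pics/{f}.png"); print(f,round(b[0],4),"shift mm",round(np.hypot(b[1],b[2])*np.sign(b[1])*0.376,2))
E
```

```text
20.6 [490.2 -76.9 193.6] [-76.4 -37.3] [-1.5668  0.006   3.0173] w 28.3 F board [-0.7 -0.5] 0.9 [ 0.14 -0.02  0.06]
{"translation": [[0.0017, 0.0015, -0.0033]], "rot": [[-0.23, -0.31, -0.34]]}
end [488.9 -73.4 192. ] [-1.5708e+00  1.0000e-04  3.0227e+00] max 0.0033 0.34
top9 0.9951 shift mm -14.53
top11 0.9962 shift mm -9.73
top12 0.9956 shift mm -4.84
top13 0.9998 shift mm -0.01
top14 0.9961 shift mm -0.49
top15 0.9916 shift mm 3.86
top16 0.9912 shift mm 3.84
top16avg 0.9927 shift mm 3.86
```

Run:
```python
from h import *
for n,us in (("7",[((286,196),50),((363,196),50),((286,226),52),((360.5,226),52)]),("5",[((276,220),50),((366,220),50)])):
    f=np.load(f"w{n}.npz");M=dict(intrinsics=f["K"],pose=f["P"])
    for u,z in us: print(n,u,w2b(ray("w",u,z,M)).round(1))
im=cv2.imread("pics/top16avg.png"); cv2.imwrite("pics/top16z.png",cv2.resize(im[80:260,200:580],None,fx=2.1,fy=2.1))
```

```text
7 (286, 196) [ 50.4 105. ]
7 (363, 196) [ 99.2 105.1]
7 (286, 226) [50.1 85.7]
7 (360.5, 226) [98.2 85.8]
5 (276, 220) [ 50.9 105. ]
5 (366, 220) [ 98.8 104.8]
```

View pics/top16z.png

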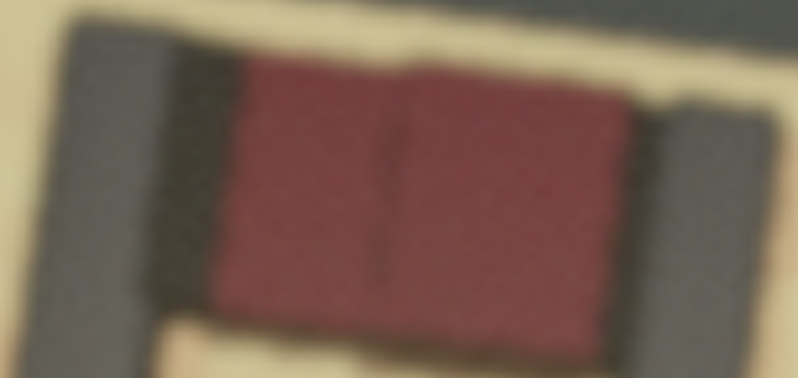

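Run:
```python
from h import *
c=np.cos
M=manip.camera_model("top");K=np.array(M["intrinsics"]);P=np.array(M["pose"])
def proj(X): 
    q=K@(P[:3,:3].T@(np.array(X)-P[:3,3])); return q[:2]/q[2]
ys=np.arange(60,125,0.25); xs=np.arange(62,90,1.0)
def prof(fn):
    im=cv2.imread(fn).astype(np.float32)
    pts=np.array([[proj([*b2w(x,y),51]) for y in ys] for x in xs])
    u=((pts[...,0]-220+.5)*5-.5).astype(np.float32);v=((pts[...,1]-180+.5)*5-.5).astype(np.float32)
    return cv2.remap(im,u,v,cv2.INTER_LINEAR).mean(0)
for f in ["top0_board","top9","top10","top11","top12","top13","top14","top15","top16avg"]:
    p=prof(f"pics/{f}.png"); g=p.mean(1); r=p[:,2]-p[:,1]
    # jaw top level and pad level
    pad=g.min(); i=g.argmin()
    def cross(a,lev,start,step):
        k=start
        while (a[k]-lev)*(a[k+step]-lev)>0: k+=step
        t=(lev-a[k])/(a[k+step]-a[k]); return ys[k]+step*0.25*t
    jl=np.median(g[(ys>ys[i]+12)&(ys<ys[i]+24)]); lo=cross(g,(pad+jl)/2,i,1)
    # block red edge : (r) half
    rl=np.median(r[(ys>62)&(ys<75)]); k=np.argmin(np.abs(ys-75)); blk=cross(r,rl/2,k,1)
    tan=g[(ys>blk+1)&(ys<ys[i])].max() if ys[i]>blk+1 else 0
    face=cross(g,(pad+tan)/2,i,-1) if tan>pad*1.5 else np.nan
    print(f,"jaw edge",round(lo,2),"block",round(blk,2),"pad face",np.round(face,2),"jaw-block",round(lo-blk,2),"jaw-face",np.round(lo-face,2))
```

```text
top0_board jaw edge nan block 105.89 pad face nan jaw-block nan jaw-face nan
top9 jaw edge 114.99 block 86.32 pad face 97.15 jaw-block 28.68 jaw-face 17.85
top10 jaw edge 114.99 block 86.34 pad face 97.16 jaw-block 28.65 jaw-face 17.83
top11 jaw edge 109.82 block 89.28 pad face 92.9 jaw-block 20.54 jaw-face 16.92
top12 jaw edge 104.83 block 87.49 pad face nan jaw-block 17.34 jaw-face nan
top13 jaw edge 100.03 block 85.5 pad face nan jaw-block 14.52 jaw-face nan
top14 jaw edge 100.51 block 85.6 pad face nan jaw-block 14.91 jaw-face nan
top15 jaw edge 98.42 block 85.55 pad face nan jaw-block 12.87 jaw-face nan
top16avg jaw edge 98.42 block 85.55 pad face nan jaw-block 12.88 jaw-face nan
  return _methods._mean(a, axis=axis, dtype=dtype,
  ret = ret.dtype.type(ret / rcount)
```

Run:
```python
from h import *
print(manip.job_done()); o=manip.get_obs(); print(o['time'],o['width']*85.4,o['contact_force'])
```

```text
the job is handed in; nothing more can be done
None
the job is handed in; nothing more can be done
```

I stood the low step on the board, snug against the tall step, let go of it, and pumped the trigger five times. I handed the job in at about 21 s with the trigger still squeezed.

**Low step:** after letting go, the wrist picture showed it upright with no visible gap, about 1 mm out of line along x.

**Clamp:** the jaw moved about 6 mm on the first stroke, 5 mm on each of the next three, and about 4 mm on the last. It slipped back about 0.5 mm when I let go after the fourth stroke.

**Last checks:** the trigger was fully squeezed (28 mm over handle and trigger, 20 N grip) and the force on the wrist was about 1 N. The last top picture showed both steps pressed between the pads.

**Pressure:** I could only estimate it from pictures. The bar is at about 34 mm, so the cushion is squashed about 6 mm, or roughly 24 N. My separate estimates disagreed: from 4.9 to 7.4 mm, or about 20 to 30 N. That is within 20 to 40 N but near the low end. I did not pump again because another stroke could have gone slightly over 40 N.

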